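# Focus the tilted inspection microscope on the square chip

## Robot

A 6-joint arm with a two-finger parallel gripper is mounted at the origin on the work surface. World frame = base frame: x ahead of the robot, y to its left, z up, the work surface at z = 0. Lengths are in m, angles in degrees, forces in N, time in s.
With the tool pointing down it reaches from about 0.4 to 0.825 m from the base axis. Payload 7 kg.
Tool frame: the origin (TCP) lies midway between the tips of the shut fingers; the grasp point (between the pads) lies 19 mm behind it; z points along the fingers, x is the direction in which the jaws open and shut, and the axes are right-handed (so a half turn about z gives the same grasp; the last joint's range is limited). The gripper opens to 88 mm and grips with 3 to 60 N. Pads are 19 mm wide; open, the fingers measure 130 mm over their backs; the gripper's body (78 mm by 193 mm) begins 47 mm behind the grasp point.
Start: joints at [-47.607, 20.546, 0.682, 0, -70.136, -16.507], TCP at [0.295, -0.607, 0.227] pointing down, gripper open.
Joint ranges: [-176.03, 176.03], [-82.01, 121.73], [-58.28, 71.71], [-173.87, 95.51], [-174.79, -0.11], [-173.66, 173.66]. Speed limits (degrees/s): [136.94, 136.94, 172.46, 180, 180, 180].

## Interface

Orientations are given as [roll, pitch, yaw] about the fixed x, y, z axes, in that order (R = Rz(yaw) Ry(pitch) Rx(roll)).
In Python, from plant import ctrl, vision, nets gives the robot as it stands.
- The arm moves only by the shell command python3 -m jog 'ROWS'. ROWS is text: rows parted by semicolons, each of 7 numbers parted by spaces: the turn, a rotation vector about the tool's x, y, z in units of 0.1 rad (1.0 is 0.1 rad), then the shift along the tool's x, y, z in units of 4 cm (1.0 is 4 cm), then the opening, from -1 (shut) to 1 (fully open). In form: rx ry rz x y z jaw; .... A call has 1 to 8 rows; each row shifts and turns the commanded pose from where the row before left it, along the tool's axes as they then stand; what a row does not reach is not made up. A row lasts 1/8 s, in which the tool goes at most 62.5 mm and 10.7 degrees, less where a joint would pass 70% of its speed; a pose out of reach is approached as far as the arm can. A call with a number of a shift or a turn outside -1 to 1 is refused whole. A call with a gripper value outside its range is refused whole. The fingers move at their own pace and stop on an object; the grip force is fixed at half the most. Time passes only in rows, so rows that do not move let the fingers close. It gives the time, the measured TCP pose, the force and the opening at its end, in the units of the state.
- ctrl.get_obs(): the state, without advancing time (a new reading comes with each control period).
- vision.snapshot(name): name is "scene" or "top" or "wrist"; returns (picture, depth): 400x640x3 uint8, red, green, blue; 400x640 float32, m along the optical axis (not along the pixel's ray), 0 where there is no reading.
- vision.camera_info(name): a dict with "camera_matrix" (3x3 intrinsics, pixels), "camera_from_world" (4x4, takes a point from world to camera coordinates); the wrist camera has in their place "tool_from_camera" (4x4, takes a point from camera to tool coordinates, whose origin is the TCP and whose axes are the tool frame's). Camera axes: x right, y down, z forward; pixel columns grow to the right and rows downward; lengths in m; the calibration is good to about 2 mm. A picture is of the moment at which its call begins: read the wrist's pose just before it. camera_info takes no time and is no camera call.
- ctrl.close_job(): hands the job in, once; it reports no verdict.
Trained networks look in the newest picture that a camera, given by its name, has taken for a name from the list of things; names that differ only in an ending like _2 or _b are one class to them, and where a whole thing is asked for, a point or a joint stands for the part that bears it (a point fixed in the world has none). Each returns a list of dicts, best first, with "score" (0 to 1); they miss things now and then, are a little off and sometimes report something else, mostly with a low value. They report only what shows in the picture. A call takes as long as a camera call.
- nets.boxes_of(target, camera): "location" ([x, y, z] in m, in world coordinates, good to about 4 mm: the middle of the surface that is visible of it).
The state is a dict: "clock": time; "joint_pos": joint angles; "qvel": joint speeds; "tau": joint torques, N m; "tool_pos": TCP position; "orientation": TCP orientation; "force": force on the tool from outside, world axes, zero at the start; "moment": the same for the moment, N m; "opening": finger opening in m.
Only numpy, scipy, OpenCV 4.12 (cv2) and the standard library are available. Lean on these libraries where they do the work, as an engineer would, in place of code of your own. Each camera call takes 0.05 s, during which the arm holds its last target.

## Task

Focus the tilted microscope on the big square chip of the circuit board. First take the stage by its upright tab and slide it until the chip sits on the lens axis, then lower the lens with the large outer (coarse) focus knob, stopping about 6 mm short of focus, and bring it into sharp focus, 65 mm from lens rim to chip, with the small inner (fine) knob alone. Do not run the lens past focus into the board, do not touch the board or shift the column's tilt, leave the things lying around where they are, and let go of everything at the end.

Things in the scene. Friction and masses are not known exactly. Their poses are not given: they have to be found in the camera images.
- scope: Inspection microscope, fixed to the bench. Origin on the bench under the lens axis' target; z up, x to the side the column leans to (away from the knobs), -y to its front. Base plate 22 mm high, x -100..150, y -120..180 mm; at the rear (y 136..176, x -50..50) a bearing housing 107 mm high. Two gooseneck lamps, 160 mm high: rear left x -100..-35, y 25..95; front right x 60..150, y -110..-30.
- column (a joint): Lean of the rack column from upright towards scope +x, in rad (0.80 to 0.98 at the start). It turns about the line parallel to scope y through the point 50 mm above scope's origin, at the height of the chip's top. Its clamp is tight: it must stay as it is.
- column_top (a point): Middle of the upper end of the aluminium rack column (40 x 22 mm, 283 mm long from the tilt axis). z points up along the column, parallel to the lens axis, which lies 115 mm towards -y; y as scope y; -x is the side and the direction in which the knob shaft points (34 to 44 degrees from vertical). Stays put while focusing.
- coarse_grip (a point): Coarse knob, the large outer one: black knurled cylinder, diameter 48 mm, 20 mm thick. Point on the knob axis at mid-thickness; z points out along the axis, x and y turn with the knob. The white focus block's face is 33 mm below this point, a boss (17 mm radius) ends 21 mm below. Block, knobs and lens head travel along the column together; only boss and knobs reach above that face.
- coarse (a joint): Coarse knob angle, rad, 0 to 4.3 between stops (0.6 to 2.2 at the start). Grows clockwise as seen looking at the outer face; each rad moves the whole focus block, with both knobs and the lens, 10 mm down along the column (column_top -z), so the hand must travel with the knob as it turns. Stays where it is left; friction about 0.2 N m. Does not turn the fine knob.
- fine_grip (a point): Fine focus knob, the small inner knob that sticks out of the coarse knob on the same axis: black knurled cylinder 26 mm in diameter, 30 mm long, its outer end 44 mm outwards of coarse_grip, its inner end 4 mm off the coarse knob's face. This point is on the axis, 9 mm inside its outer end and 35 mm outwards of coarse_grip; z points outwards.
- fine (a joint): Fine knob angle, rad, -0.1 to 4.6 between stops (0 to 0.2 at the start, so nearly all its travel is towards lowering). Grows clockwise as seen looking at the outer face; each rad lowers the lens alone by 2.5 mm, knobs and block stay. Stays where it is left; friction 0.05 N m. Does not turn the coarse knob.
- lens (a point): Centre of the lens' front rim (29 mm outer diameter, black barrel). z points up along the lens axis, away from the chip, y as scope y. The picture is sharp when the chip's top centre lies on the axis 65 mm below this point (z = -65 mm in this frame), depth of field 2 mm either way. About 83 to 99 mm at the start. Moves along the axis with the two knobs.
- chip (a point): Centre of the top of the big square black chip, 14 x 14 mm, top 3.5 mm above the green circuit board (88 x 120 mm); the other chips are smaller and oblong. 50 mm above the bench. The board is clipped to the stage. With the stage joint at 0 it lies on the lens axis.
- stage (a joint): Position of the aluminium stage along scope y, m; 0 puts the chip on the lens axis, negative is pulled out to the front. Starts 0.018 to 0.050 out; stops at -0.056 and 0.030. Friction 2 N, stays where it is left.
- tab (a point): Upright aluminium tab at the stage's front edge, 26 mm (scope x) x 10 mm (scope y) and rising 42 mm above the stage plate, whose top is 40 mm over the bench. This point is on its centre line, 70 mm above the bench, 12 mm below its top. It stands 110 mm from the chip towards -y; the board's edge begins 60 mm from the tab.
- bottle: White closed bottle, 48 mm in diameter, 135 mm high, standing near the microscope; bystander. Origin at the centre of its foot.
- jar: Brown glass jar with black lid, 54 mm in diameter, 60 mm high, standing; bystander. Origin at the centre of its foot. Bottle and jar may swap places.
- driver: Screwdriver with black handle, 170 mm long, lying in front of the microscope; bystander.
- tray: Grey parts tray 90 x 130 x 28 mm beside the base; bystander. Origin at the centre of its underside.
- board: The green circuit board with its chips, clipped to the stage on short pillars, board top 46.5 mm above the bench; do not touch. Its origin lies on the bench below the chip, axes as scope.

How it is judged (in metres and radians):
On the way, in this order (a step that is already met when the one before it is completed fails the run):
1. the stage is slid until the chip is within 3 mm of the lens axis (y of chip in the frame of lens between -0.003 and 0.003 m), for 0.2 s.
2. the lens is lowered with the coarse knob to 3 to 9 mm short of focus (68 to 74 mm from the chip), the fine knob not yet turned down (z of chip in the frame of lens between -0.074 and -0.068 m and value of joint fine below 0.3 rad), for 0.2 s.
3. the lens is brought into focus (63 to 67 mm from the chip) with the fine knob, the coarse drive left at least 3 mm short (z of chip in the frame of lens between -0.067 and -0.063 m and value of joint coarse below 3.7 rad), for 0.2 s.
At the end, for the whole second after the job is handed in: The chip's top centre lies within 3 mm of the lens axis and 63 to 67 mm in front of the lens rim, at least 3 mm of the way having been left by the coarse drive (coarse below 3.7 rad) and covered by the fine knob; nothing is held (all of step 1 and all of step 3); the robot touches nothing.
It fails at once if the lens is run past focus towards the board (closer than 59 mm to the chip) (z of chip in the frame of lens above -0.059 m).
It fails at once if the column's tilt is shifted (column top moved by 6 mm) (distance of column_top from where it was at the start of the episode above 0.006 m).
It fails at once if the gripper presses on the circuit board (contact force between the fingers and board above 2 N).
It fails at once if a bystander is moved by more than 25 mm or knocked over (distance of any of bottle, jar, driver, tray from where it was at the start of the episode above 0.025 m or angle between any of bottle, jar's own z axis and vertical above 0.4 rad).
It also fails if it takes over 67 s, if anything falls off the work surface, if the arm or the gripper's body presses on something with over 40 N, if the wrist force passes 120 N, or if a joint passes its speed limit or range.

## Working session

There is one attempt and no reset: what is moved stays moved. The work goes in short steps, Python scripts to look and compute and a shell command to move; the robot and the scene stay as the last step left them, time stands still between calls to the robot, and variables do not carry over. Pictures are saved under pics/ and viewed, and the job is handed in when it is done.

```bash
ls; mkdir -p pics; python3 - <<'E'
from plant import ctrl, vision, nets
import cv2
print(ctrl.get_obs())
for n in ["scene","top"]:
    p,d=vision.snapshot(n); cv2.imwrite(f"pics/{n}0.png",p[:,:,::-1])
    for t in ["scope","column_top","coarse_grip","fine_grip","lens","chip","tab","bottle","jar","driver","tray"]:
        r=nets.boxes_of(t,n)
        print(n,t,[(round(x["score"],2),[round(float(v),4) for v in x["location"]]) for x in r[:2]])
print(ctrl.get_obs()["clock"])
for n in ["scene","top","wrist"]: print(vision.camera_info(n))
E
```

```text
pics
{'clock': 0.0, 'joint_pos': array([-4.76072100e+01,  2.05907033e+01,  6.33870282e-01, -1.87850108e-02,
       -7.01361788e+01, -1.65052651e+01]), 'qvel': array([-0.01823771, -0.02625045, -0.03909543, -0.03949411, -0.00810279,
       -0.0012324 ]), 'tau': array([ 3.30801277e-04, -5.82726073e+01,  2.93056262e+01,  6.99755609e+00,
        6.77667311e-03, -1.99087417e-04]), 'tool_pos': array([ 0.29444686, -0.60685037,  0.22563588]), 'orientation': array([-1.79990504e+02, -9.41965535e-02,  1.15881120e+02]), 'force': array([-0.09166857, -0.14913919,  0.05925416]), 'moment': array([-0.00824197,  0.03317958,  0.0142061 ]), 'opening': 0.08769124195206901}
scene scope [(0.89, [0.6396, 0.0775, 0.0851])]
scene column_top [(0.91, [0.7088, 0.0697, 0.1905]), (0.61, [0.7622, 0.0074, 0.008])]
scene coarse_grip [(0.5, [0.5131, 0.0014, 0.0464]), (0.16, [0.5859, -0.17, 0.0785])]
scene fine_grip [(0.69, [0.6603, 0.0742, 0.2389])]
scene lens [(0.96, [0.7094, -0.0024, 0.182])]
scene chip [(0.73, [0.5137, 0.0006, 0.0472])]
scene tab [(0.94, [0.5099, -0.0229, 0.0417])]
scene bottle [(0.61, [0.584, -0.16
[... 1545 characters left out ...]
, -0.01555688, -0.0906025 ,  0.61868364],
       [ 0.09070059, -0.00571866, -0.99586179,  1.05672252],
       [ 0.        ,  0.        ,  0.        ,  1.        ]])}
{'camera_matrix': array([[292.97493826,   0.        , 323.24651126],
       [  0.        , 292.97493826, 194.88150207],
       [  0.        ,   0.        ,   1.        ]]), 'tool_from_camera': array([[ 9.99999183e-01,  2.91651237e-04, -1.24472347e-03,
         6.31681493e-05],
       [ 7.86298357e-05,  9.57755919e-01,  2.87582325e-01,
        -7.81676566e-02],
       [ 1.27601501e-03, -2.87582188e-01,  9.57755113e-01,
        -1.59519445e-01],
       [ 0.00000000e+00,  0.00000000e+00,  0.00000000e+00,
         1.00000000e+00]])}
```

View pics/scene0.png

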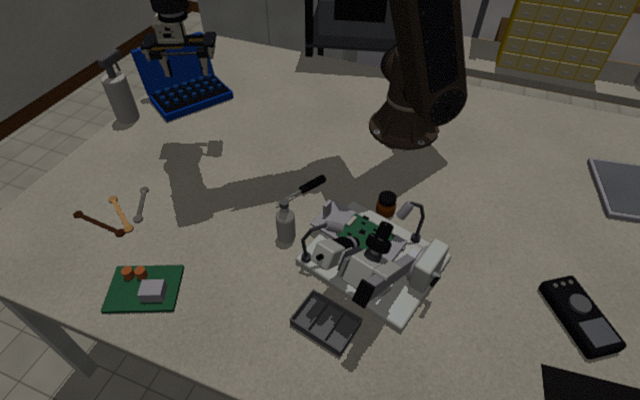

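View pics/top0.png

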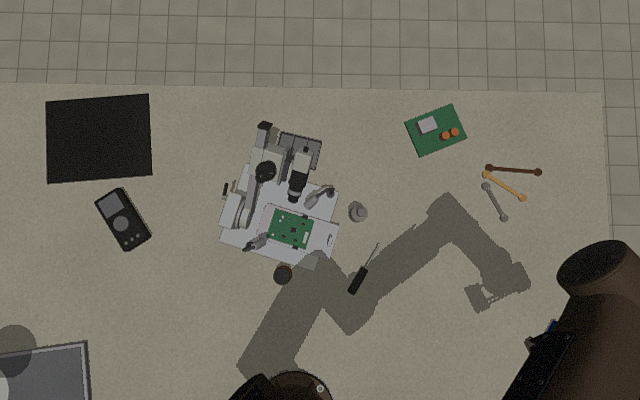

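```bash
cat > h.py <<'E'
from plant import ctrl, vision, nets
import cv2, numpy as np
from scipy.spatial.transform import Rotation as R
def snap(n):
    o=ctrl.get_obs(); p,d=vision.snapshot(n); ci=vision.camera_info(n); K=ci["camera_matrix"]
    if n=="wrist":
        T=np.eye(4);T[:3,:3]=R.from_euler("xyz",o["orientation"],degrees=True).as_matrix();T[:3,3]=o["tool_pos"]
        W=T@ci["tool_from_camera"]
    else: W=np.linalg.inv(ci["camera_from_world"])
    v,u=np.mgrid[:400,:640]
    P=np.stack([(u-K[0,2])/K[0,0]*d,(v-K[1,2])/K[1,1]*d,d],-1)@W[:3,:3].T+W[:3,3]
    P[d==0]=np.nan
    return p,d,P,K,W
def proj(X,K,W):
    c=(np.asarray(X)-W[:3,3])@W[:3,:3]; return c[...,:2]/c[...,2:]*[K[0,0],K[1,1]]+K[:2,2]
E
python3 - <<'E'
from h import *
for n,(u0,u1,v0,v1) in {"scene":(260,480,160,360),"top":(210,370,110,300)}.items():
    p,d,P,K,W=snap(n); np.savez(n+"0.npz",p=p,d=d,P=P,K=K,W=W)
    c=p[v0:v1,u0:u1,::-1]; s=min(800/(u1-u0),600/(v1-v0)); cv2.imwrite(f"pics/{n}0z.png",np.clip(cv2.resize(c,None,fx=s,fy=s,interpolation=cv2.INTER_CUBIC)*1.4,0,255)); print(s)
E
```

```text
3.0
3.1578947368421053[ WARN:0@1.547] global loadsave.cpp:1063 imwrite_ Unsupported depth image for selected encoder is fallbacked to CV_8U.
```

View pics/scene0z.png

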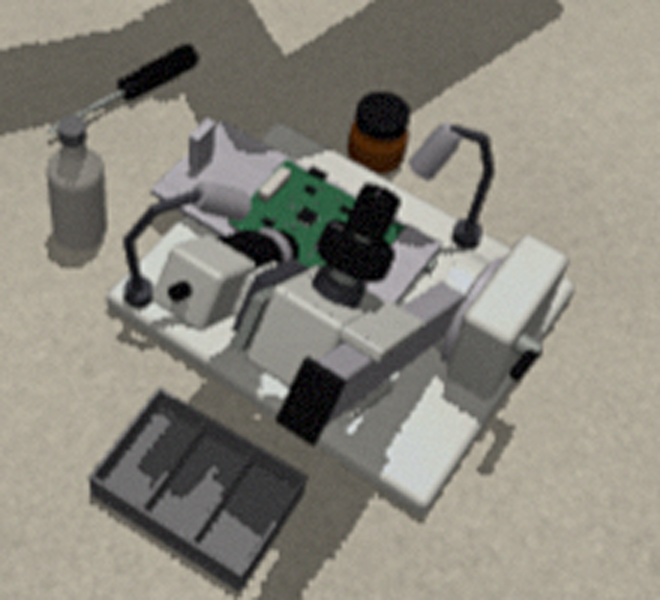

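View pics/top0z.png

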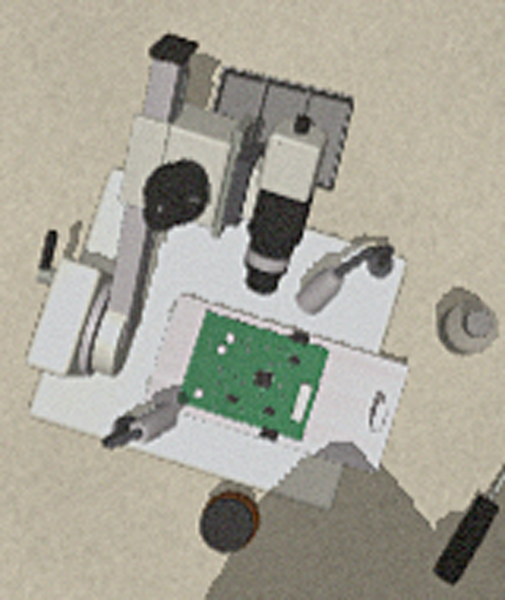

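```bash
python3 - <<'E'
from h import *
D=np.load("top0.npz");p,d,P,K,W=[D[k] for k in "pdPKW"]
S=np.load("scene0.npz");
def roi(P,z0,z1,x=(0.40,0.8),y=(-0.15,0.25)):
    return (P[...,2]>z0)&(P[...,2]<z1)&(P[...,0]>x[0])&(P[...,0]<x[1])&(P[...,1]>y[0])&(P[...,1]<y[1])
hsv=cv2.cvtColor(p,cv2.COLOR_RGB2HSV)
g=(hsv[...,0]>40)&(hsv[...,0]<90)&(hsv[...,1]>100)&roi(P,.035,.06)
r=cv2.minAreaRect(P[g][:,:2].astype(np.float32));print("green top",g.sum(),r,np.median(P[g][:,2]))
b=roi(P,.015,.030,(0.4,.75))
print("base",b.sum(),cv2.minAreaRect(P[b][:,:2].astype(np.float32)),np.median(P[b][:,2]))
q=S["P"];hs=cv2.cvtColor(S["p"],cv2.COLOR_RGB2HSV)
g=(hs[...,0]>40)&(hs[...,0]<90)&(hs[...,1]>100)&roi(q,.035,.06)
print("green scene",g.sum(),cv2.minAreaRect(q[g][:,:2].astype(np.float32)),np.median(q[g][:,2]))
b=roi(q,.015,.030,(0.4,.75));print("base scene",b.sum(),cv2.minAreaRect(q[b][:,:2].astype(np.float32)))
# chip
print("chip top", P[230,293], P[226:234,290:297,2].round(3).tolist()[0])
for n,DD in (("top",D),("scene",S)):
    PP=DD["P"]; m=roi(PP,.065,.09,(0.4,.65),(-.15,.03)); v,u=np.nonzero(m)
    for a in range(0,len(u),max(1,len(u)//40)): print(n,u[a],v[a],PP[v[a],u[a]].round(4))
E
```

```text
green top 817 ((0.5289568901062012, 0.01986747980117798), (0.11687175929546356, 0.08528386801481247), 73.23827362060547) 0.04544682661487598
base 3768 ((0.5923532843589783, 0.04695327579975128), (0.2996116578578949, 0.36225658655166626), 73.1461181640625) 0.020846876699973982
green scene 503 ((0.49317073822021484, 0.03029310330748558), (0.11769469827413559, 0.16039282083511353), 76.74640655517578) 0.04785427414326271
base scene 3641 ((0.5879759788513184, 0.04896584153175354), (0.299515962600708, 0.3701958656311035), 73.3074722290039)
chip top [0.52445008 0.01069138 0.05162799] [0.043, 0.043, 0.046, 0.044, 0.047, 0.043, 0.044]
top 330 191 [ 0.6371 -0.0939  0.0703]
top 331 191 [ 0.6354 -0.0962  0.0856]
top 331 192 [ 0.6339 -0.0967  0.0735]
top 332 192 [ 0.6336 -0.0994  0.0771]
top 329 237 [ 0.5061 -0.0929  0.0656]
top 330 237 [ 0.5064 -0.0952  0.0808]
top 329 238 [ 0.5035 -0.0925  0.0771]
top 330 238 [ 0.5037 -0.0951  0.0828]
top 331 238 [ 0.5037 -0.098   0.0809]
top 332 238 [ 0.5037 -0.1008  0.0809]
top 329 239 [ 0.5007 -0.0926  0.0765]
top 330 239 [ 0.5008 -0.0952  0.0809]
top 331 23
[... 2232 characters left out ...]
954 -0.0889  0.0671]
scene 324 208 [ 0.5087 -0.0977  0.0733]
scene 326 208 [ 0.5045 -0.0938  0.0706]
scene 329 208 [ 0.4973 -0.0881  0.0655]
scene 325 209 [ 0.5082 -0.0952  0.07  ]
scene 325 210 [ 0.5097 -0.0945  0.0681]
scene 302 243 [ 0.6428 -0.1021  0.089 ]
scene 302 244 [ 0.6446 -0.1014  0.0878]
scene 305 244 [ 0.6426 -0.0947  0.0885]
scene 303 245 [ 0.6457 -0.0985  0.0866]
scene 305 245 [ 0.6411 -0.0954  0.0825]
scene 303 246 [ 0.6426 -0.0999  0.0783]
scene 305 246 [ 0.6396 -0.0961  0.0765]
scene 304 247 [ 0.6439 -0.0968  0.0776]
scene 306 247 [ 0.6368 -0.0948  0.0698]
scene 304 248 [ 0.6418 -0.0979  0.0705]
scene 306 248 [ 0.6373 -0.0947  0.0665]
scene 304 249 [ 0.6416 -0.098   0.0664]
```

```bash
cat >> h.py <<'E'
def pose():
    o=ctrl.get_obs(); return np.array(o["tool_pos"]),R.from_euler("xyz",o["orientation"],degrees=True)
def plan(waypts,jaw,start=None):
    """waypts: list of (pos,Rot or None,nrows). prints rows"""
    p,q=start or pose(); rows=[]
    for tp,tq,n in waypts:
        tq=tq or q; w=(q.inv()*tq).as_rotvec(); p0=p; q0=q
        for i in range(n):
            s=np.asarray(p0)+(np.asarray(tp)-p0)*(i+1)/n
            sh=np.round(q.inv().apply(s-p)/.04,2); dw=np.round(w/n/.1,2)
            p=p+q.apply(sh*.04); q=q*R.from_rotvec(dw*.1)
            rows.append(" ".join(f"{v:g}" for v in [*dw,*sh])+f" {jaw:g}")
    for i in range(0,len(rows),8): print("; ".join(rows[i:i+8]))
    print("end",p.round(4),q.as_euler("xyz",degrees=True).round(1),len(rows))
def down(yaw): return R.from_euler("xyz",[180,0,yaw],degrees=True)
E
python3 - <<'E'
from h import *
plan([([.4945,-.0945,.16],down(73.2),15)],-.1)
E
```

```text
0 0 0.5 0.62 0.67 0.11 -0.1; 0 0 0.5 0.66 0.64 0.11 -0.1; 0 0 0.5 0.69 0.61 0.11 -0.1; 0 0 0.5 0.71 0.57 0.11 -0.1; 0 0 0.5 0.75 0.54 0.11 -0.1; 0 0 0.5 0.77 0.5 0.12 -0.1; 0 0 0.5 0.79 0.45 0.11 -0.1; 0 0 0.5 0.82 0.42 0.11 -0.1
0 0 0.5 0.84 0.38 0.11 -0.1; 0 0 0.5 0.85 0.33 0.11 -0.1; 0 0 0.5 0.87 0.3 0.11 -0.1; 0 0 0.5 0.88 0.24 0.11 -0.1; 0 0 0.5 0.9 0.21 0.11 -0.1; 0 0 0.5 0.9 0.15 0.11 -0.1; 0 0 0.5 0.91 0.12 0.11 -0.1
end [ 0.4946 -0.0946  0.1602] [180.    0.   72.9] 15
```

```bash
python3 -m jog '0 0 0.5 0.62 0.67 0.11 -0.1; 0 0 0.5 0.66 0.64 0.11 -0.1; 0 0 0.5 0.69 0.61 0.11 -0.1; 0 0 0.5 0.71 0.57 0.11 -0.1; 0 0 0.5 0.75 0.54 0.11 -0.1; 0 0 0.5 0.77 0.5 0.12 -0.1; 0 0 0.5 0.79 0.45 0.11 -0.1; 0 0 0.5 0.82 0.42 0.11 -0.1'
python3 -m jog '0 0 0.5 0.84 0.38 0.11 -0.1; 0 0 0.5 0.85 0.33 0.11 -0.1; 0 0 0.5 0.87 0.3 0.11 -0.1; 0 0 0.5 0.88 0.24 0.11 -0.1; 0 0 0.5 0.9 0.21 0.11 -0.1; 0 0 0.5 0.9 0.15 0.11 -0.1; 0 0 0.5 0.91 0.12 0.11 -0.1; 0 0 0 0 0 0 -0.1'
python3 - <<'E'
from h import *
p,d,P,K,W=snap("wrist"); np.savez("w1.npz",p=p,d=d,P=P,K=K,W=W); cv2.imwrite("pics/w1.png",p[:,:,::-1])
for t in ["tab","chip","lens"]:
    print(t,[(round(x["score"],2),np.round(x["location"],4)) for x in nets.boxes_of(t,"wrist")[:2]])
print(pose()[0],pose()[1].as_euler("xyz",degrees=True))
E
```

```text
clock: 2.3
tool_pos: [0.4016, -0.3328, 0.1911]
orientation: [180.0, 0.0, 92.9]
force: [0.5, -0.2, 0.4]
opening: 0.0394
clock: 3.3
tool_pos: [0.4954, -0.0928, 0.16]
orientation: [180.0, -0.0, 73.0]
force: [0.1, -1.3, 0.1]
opening: 0.0397
tab [(0.74, array([ 0.5174, -0.0034,  0.0469]))]
chip [(0.65, array([0.5258, 0.0218, 0.0475]))]
lens [(0.51, array([ 6.488e-01, -3.000e-04,  1.584e-01]))]
[ 0.49438912 -0.09506481  0.16030639] [ 1.79992703e+02 -1.28355732e-03  7.29106601e+01]
```

View pics/w1.png

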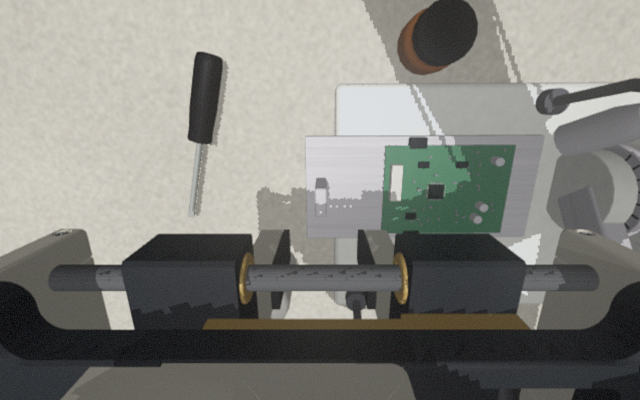

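```bash
cat >> h.py <<'E'
def ray(u,v,z,K,W):
    r=W[:3,:3]@np.array([(u-K[0,2])/K[0,0],(v-K[1,2])/K[1,1],1]); o=W[:3,3]; return o+r*(z-o[2])/r[2]
E
python3 - <<'E'
from h import *
D=np.load("w1.npz");p,d,P,K,W=[D[k] for k in "pdPKW"]
cv2.imwrite("pics/w1z.png",cv2.resize(p[130:240,300:560,::-1],None,fx=3,fy=3,interpolation=cv2.INTER_CUBIC))
m=(P[...,2]>.076)&(P[...,2]<.087)&(np.hypot(P[...,0]-.4945,P[...,1]+.0945)<.03)
print(m.sum(),P[m].mean(0),cv2.minAreaRect(P[m][:,:2].astype(np.float32)))
v,u=np.nonzero(m);print(u.mean(),v.mean(),u.min(),u.max(),v.min(),v.max())
hsv=cv2.cvtColor(p,cv2.COLOR_RGB2HSV)
g=(hsv[...,0]>40)&(hsv[...,0]<90)&(hsv[...,1]>100)&(P[...,2]>.04)&(P[...,2]<.06)
print("green",cv2.minAreaRect(P[g][:,:2].astype(np.float32)),np.median(P[g][:,2]))
k=(p.max(2)<60); s=k[180:202,425:450]; v,u=np.nonzero(s);print("chip px",u.mean()+425,v.mean()+180,s.sum())
print("chip",ray(u.mean()+425,v.mean()+180,.05,K,W), P[191,437])
E
```

```text
365 [ 0.49324088 -0.0950316   0.08291596] ((0.4940936863422394, -0.09531300514936447), (0.009489361196756363, 0.025991545990109444), 72.85496520996094)
320.50958904109586 200.9753424657534 315 326 186 216
green ((0.570337176322937, 0.044612493366003036), (0.042659927159547806, 0.0062420060858130455), 80.1159439086914) 0.04746332703007955
chip px 435.3305785123967 193.03305785123968 121
chip [0.52774107 0.00919833 0.05      ] [0.52542329 0.01050337 0.05198762]
```

View pics/w1z.png

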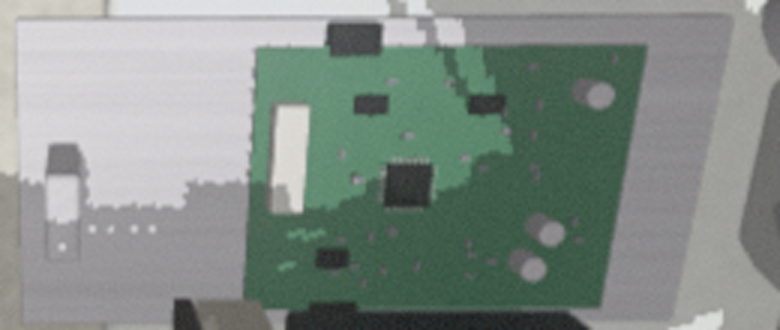

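```bash
python3 -m jog '0 0 0 0 0 0.67 -0.1; 0 0 0 0 0 0.67 -0.1; 0 0 0 0 0 0.67 -0.1; 0 0 0 0 0 0.65 -0.1; 0 0 0 0 0 0 -0.1; 0 0 0 0 0 0 -1; 0 0 0 0 0 0 -1; 0 0 0 0 0 0 -1'
python3 -m jog '0 0 0 0 0 0 -1; 0 0 0 0 0 0 -1'
```

```text
clock: 4.5
tool_pos: [0.4951, -0.0946, 0.0546]
orientation: [179.9, -0.0, 72.9]
force: [-0.8, 0.6, -0.1]
opening: 0.0149
clock: 4.75
tool_pos: [0.495, -0.0946, 0.0544]
orientation: [180.0, -0.0, 73.0]
force: [-1.7, -0.1, 6.1]
opening: 0.0097
```

```bash
python3 - <<'E'
from h import *
a=np.deg2rad(-17.1); X=np.array([np.cos(a),np.sin(a)]);Y=np.array([-X[1],X[0]])
for n in ("top","scene"):
    D=np.load(n+"0.npz");P=D["P"];p=D["p"]
    m=np.isfinite(P[...,2])&(P[...,0]>.4)&(P[...,0]<.8)&(abs(P[...,1])<.3)&(P[...,2]>.012)
    Q=np.stack([(P[...,:2]-[.5265,.0098])@X,(P[...,:2]-[.5265,.0098])@Y,P[...,2]],-1)
    Q[~m]=np.nan
    # base y edges
    b=m&(abs(Q[...,2]-.021)<.006)&(Q[...,0]>-.09)&(Q[...,0]<.14)
    yy=Q[b][:,1]; print(n,"base y",np.percentile(yy,[0,.5,1,99,99.5,100]).round(4))
    # dark barrel
    k=m&(p.max(2)<70)&(Q[...,2]>.1)&(Q[...,2]<.2)&(abs(Q[...,1]-.024)<.03)
    q=Q[k]; print(len(q))
    for z in np.arange(.1,.2,.01):
        s=q[(q[:,2]>=z)&(q[:,2]<z+.01)]
        if len(s): print(round(z,3),len(s),"x",s[:,0].min().round(3),s[:,0].max().round(3),"y",s[:,1].min().round(4),s[:,1].max().round(4),((s[:,1].min()+s[:,1].max())/2).round(4))
E
```

```text
top base y [-0.2494 -0.2381 -0.2323  0.2012  0.2027  0.205 ]
419
0.11 35 x 0.07 0.085 y 0.0118 0.0372 0.0245
0.12 29 x 0.078 0.111 y 0.0069 0.0397 0.0233
0.13 30 x 0.084 0.12 y 0.0036 0.0423 0.023
0.14 55 x 0.1 0.144 y 0.0023 0.0483 0.0253
0.15 95 x 0.107 0.159 y 0.0023 0.0458 0.0241
0.16 99 x 0.12 0.174 y 0.004 0.0457 0.0248
0.17 50 x 0.133 0.192 y 0.0042 0.0412 0.0227
0.18 6 x 0.184 0.212 y 0.0041 0.0322 0.0182
0.19 20 x 0.199 0.21 y 0.0213 0.0311 0.0262
scene base y [-0.2547 -0.2419 -0.2378  0.2045  0.2049  0.2057]
346
0.1 2 x 0.078 0.08 y 0.039 0.0402 0.0396
0.11 17 x 0.071 0.084 y 0.0185 0.0402 0.0293
0.12 9 x 0.077 0.095 y 0.0289 0.0438 0.0364
0.13 14 x 0.085 0.105 y 0.0234 0.0437 0.0336
0.14 8 x 0.102 0.116 y 0.032 0.0453 0.0387
0.15 52 x 0.108 0.19 y 0.0073 0.0485 0.0279
0.16 72 x 0.118 0.2 y 0.0137 0.0489 0.0313
0.17 89 x 0.132 0.208 y 0.014 0.0489 0.0314
0.18 36 x 0.15 0.212 y 0.0233 0.0486 0.0359
0.19 47 x 0.175 0.215 y 0.0218 0.0491 0.0355
```

```bash
python3 -m jog '0 0 0 0.15 0 0 -1; 0 0 0 0.15 0 0 -1; 0 0 0 0.15 0 0 -1; 0 0 0 0.15 0 0 -1; 0 0 0 0 0 0 -1; 0 0 0 0 0 0 -1'
python3 - <<'E'
from h import *
for n in ("top","wrist"):
    p,d,P,K,W=snap(n); np.savez(n+"2.npz",p=p,d=d,P=P,K=K,W=W)
    c=p[110:300,210:370,::-1] if n=="top" else p[:,:,::-1]
    cv2.imwrite(f"pics/{n}2.png",cv2.resize(c,None,fx=3,fy=3,interpolation=cv2.INTER_CUBIC) if n=="top" else c)
print(pose()[0],[ (round(x["score"],2),np.round(x["location"],4)) for x in nets.boxes_of("chip","top")])
E
```

```text
clock: 5.5
tool_pos: [0.502, -0.0712, 0.0544]
orientation: [180.0, -0.0, 73.0]
force: [-2.7, 3.2, 7.5]
opening: 0.0098
[ 0.50199642 -0.07122813  0.05443621] [(0.57, array([0.5557, 0.0661, 0.0487]))]
```

View pics/top2.png

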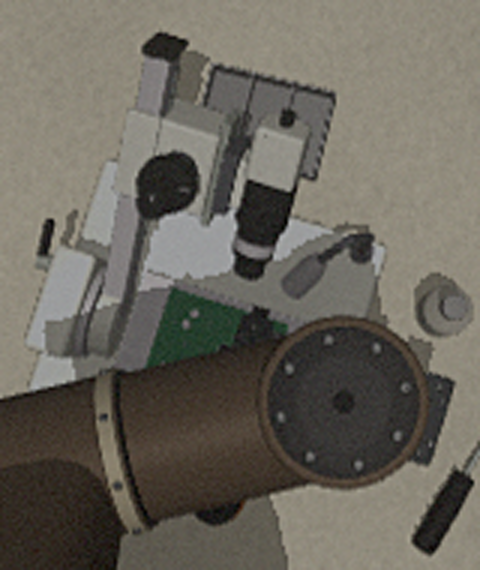

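View pics/wrist2.png

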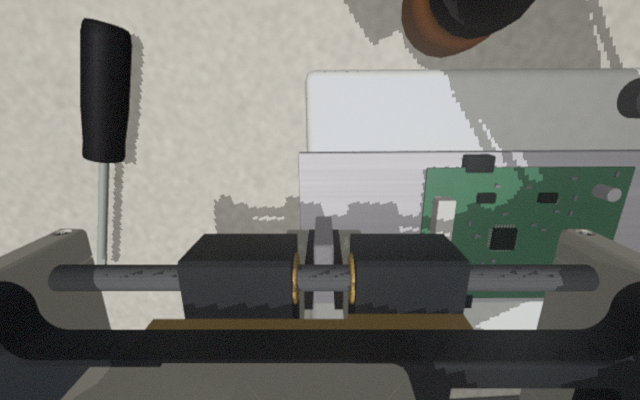

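```bash
python3 -m jog '0 0 0 0 0 0 -0.1; 0 0 0 0 0 0 -0.1; 0 0 0 0 0 -0.8 -0.1; 0 0 0 0 0 -1 -0.1; 0 0 0 0 0 -1 -0.1; 0 0 0 0 0 -1 -0.1; 0 0 0 0 0 -1 -0.1'
python3 - <<'E'
from h import *
a=np.deg2rad(-17.1); X=np.array([np.cos(a),np.sin(a)]);Y=np.array([-X[1],X[0]])
o=np.array([.5265,.0098])+.0242*Y; print("origin",o)
out={}
for n in ("top","scene"):
    D=np.load(n+"0.npz");P=D["P"];p=D["p"]
    Q=np.stack([(P[...,:2]-o)@X,(P[...,:2]-o)@Y,P[...,2]],-1)
    m=np.isfinite(P[...,2])&(Q[...,1]>.1)&(Q[...,1]<.13)&(Q[...,2]>.1)&(Q[...,0]>0)&(Q[...,0]<.26)
    q=Q[m]; 
    for x in np.arange(0,.26,.015):
        s=q[(q[:,0]>=x)&(q[:,0]<x+.015)]
        if len(s): print(n,round(x,3),len(s),np.percentile(s[:,2],[10,50,90]).round(4),s[:,1].min().round(3),s[:,1].max().round(3))
    k=np.isfinite(P[...,2])&(p.max(2)<75)&(Q[...,2]>.15)&(Q[...,1]>.04)&(Q[...,1]<.105)&(Q[...,0]>.05)&(Q[...,0]<.2)
    q=Q[k];print(n,"knob",len(q),q.min(0).round(3),q.max(0).round(3),q.mean(0).round(3))
E
```

```text
clock: 6.52
tool_pos: [0.5013, -0.0717, 0.247]
orientation: [-180.0, -0.0, 72.9]
force: [1.8, 0.4, 0.2]
opening: 0.0395
origin [0.53361578 0.03293019]
top 0.03 17 [0.1008 0.1027 0.1054] 0.106 0.125
top 0.045 48 [0.105  0.1099 0.1146] 0.105 0.127
top 0.06 53 [0.113  0.1199 0.1254] 0.102 0.127
top 0.075 65 [0.1114 0.1288 0.134 ] 0.1 0.127
top 0.09 44 [0.1352 0.1401 0.1518] 0.101 0.128
top 0.105 50 [0.158  0.1632 0.209 ] 0.1 0.13
top 0.12 49 [0.1688 0.1724 0.1778] 0.108 0.129
top 0.135 69 [0.178  0.1829 0.1871] 0.101 0.13
top 0.15 74 [0.1885 0.1922 0.197 ] 0.1 0.13
top 0.165 64 [0.19   0.1963 0.1996] 0.102 0.129
top 0.18 82 [0.1821 0.1996 0.2064] 0.1 0.128
top 0.195 86 [0.1902 0.2099 0.2166] 0.101 0.128
top 0.21 77 [0.1986 0.2213 0.2262] 0.102 0.13
top 0.225 44 [0.1959 0.2041 0.2141] 0.103 0.13
top 0.24 10 [0.1902 0.1921 0.1942] 0.104 0.128
top knob 446 [0.083 0.04  0.155] [0.2   0.105 0.25 ] [0.125 0.071 0.214]
scene 0.03 18 [0.1003 0.1032 0.106 ] 0.106 0.126
scene 0.045 34 [0.1051 0.1116 0.1164] 0.106 0.127
scene 0.06 43 [0.1094 0.1208 0.1252] 0.106 0.127
scene 0.075 53 [0.1086 0.1296 0.1359] 0.106 0.127
scene 0.09 23 [0.1047 0.1212 0.134 ] 0.109 0.128
scene 0.105 86 [0.1194 0.1624 0.2077] 0.1 0.13
scene 0.12 99 [0.1358 0.1734 0.2104] 0.1 0.13
scene 0.135 88 [0.1324 0.181  0.187 ] 0.101 0.13
scene 0.15 96 [0.1388 0.1905 0.1971] 0.101 0.13
scene 0.165 160 [0.1588 0.1971 0.2011] 0.1 0.13
scene 0.18 95 [0.1596 0.1991 0.206 ] 0.1 0.13
scene 0.195 104 [0.1597 0.2091 0.2166] 0.107 0.13
scene 0.21 115 [0.1914 0.2252 0.2285] 0.103 0.13
scene 0.225 203 [0.2015 0.2108 0.2197] 0.103 0.13
scene 0.24 70 [0.1924 0.1961 0.1997] 0.104 0.13
scene knob 908 [0.09  0.04  0.155] [0.2   0.105 0.251] [0.132 0.078 0.212]
```

```bash
cat >> h.py <<'E'
a=np.deg2rad(-17.1); SX=np.array([np.cos(a),np.sin(a),0]);SY=np.array([-SX[1],SX[0],0]);SO=np.array([.53362,.03293,0])
def axes(th):
    ez=np.sin(th)*SX+[0,0,np.cos(th)]; et=-np.cos(th)*SX+[0,0,np.sin(th)]
    return np.stack([ez,SY,et])  # rows: s (up column), y, t (knob outwards)
def tocol(P,th): return (P-SO-[0,0,.05])@axes(th).T
def tow(q,th): return np.asarray(q)@axes(th)+SO+[0,0,.05]
E
python3 - <<'E'
from h import *
from scipy.optimize import least_squares
from scipy.ndimage import median_filter
for n in ("top","scene"):
    D=np.load(n+"0.npz");P=D["P"];p=D["p"]
    # theta: column face points t in ~.02
    C=tocol(P,.97); m=np.isfinite(P[...,2])&(C[...,1]>.107)&(C[...,1]<.123)&(C[...,0]>.06)&(C[...,0]<.28)&(abs(C[...,2]-.02)<.005)
    c=C[m]; A=np.polyfit(c[:,0],c[:,2],1); print(n,"col face n",m.sum(),"slope",A, "theta est",.97-A[0])
    th=.97
    m=np.isfinite(P[...,2])&(C[...,2]>.06)&(C[...,1]>.03)&(C[...,1]<.12)&(C[...,0]>.1)&(C[...,0]<.3)
    c=C[m]; print(n,m.sum())
    for t in np.arange(.03,.17,.005):
        mm=np.isfinite(P[...,2])&(C[...,2]>t)&(C[...,2]<t+.005)&(C[...,1]>.03)&(C[...,1]<.12)&(C[...,0]>.1)&(C[...,0]<.3)
        s=C[mm]
        if len(s)>3: print(round(t,3),len(s),"s",s[:,0].min().round(4),s[:,0].max().round(4),"y",s[:,1].min().round(4),s[:,1].max().round(4))
E
```

```text
top col face n 283 slope [0.00038384 0.0198998 ] theta est 0.9696161558532466
top 331
0.03 57 s 0.1483 0.2241 y 0.0539 0.1198
0.035 9 s 0.1969 0.2026 y 0.0669 0.0873
0.05 4 s 0.1925 0.2083 y 0.0564 0.0756
0.055 18 s 0.1887 0.2092 y 0.0548 0.0919
0.06 19 s 0.1842 0.2096 y 0.054 0.0951
0.065 42 s 0.1639 0.2093 y 0.054 0.1036
0.07 127 s 0.1636 0.2087 y 0.0547 0.102
0.075 4 s 0.1879 0.1968 y 0.0669 0.0838
0.08 11 s 0.1859 0.1987 y 0.0646 0.0873
0.085 12 s 0.1827 0.1984 y 0.0649 0.0874
0.09 12 s 0.1897 0.1979 y 0.0653 0.0881
0.095 11 s 0.1854 0.1996 y 0.0645 0.0895
0.1 46 s 0.1734 0.1998 y 0.0658 0.0909
0.105 47 s 0.174 0.1978 y 0.0673 0.0903
scene col face n 195 slope [-0.0023398  0.0218009] theta est 0.9723397983392622
scene 516
0.03 159 s 0.1496 0.226 y 0.0543 0.1199
0.035 42 s 0.1897 0.2075 y 0.0631 0.095
0.04 74 s 0.1768 0.2047 y 0.0629 0.0953
0.045 8 s 0.1915 0.1972 y 0.0723 0.0851
0.05 20 s 0.1893 0.2118 y 0.0626 0.1013
0.055 62 s 0.1814 0.2135 y 0.0548 0.1025
0.06 59 s 0.1831 0.2121 y 0.0561 0.1026
0.065 65 s 0.1818 0.2138 y 0.0582 0.1025
0.07 143 s 0.1676 0.2129 y 0.0565 0.1019
0.075 19 s 0.1879 0.2013 y 0.0689 0.091
0.08 34 s 0.1881 0.2029 y 0.0665 0.092
0.085 36 s 0.1852 0.2017 y 0.0666 0.092
0.09 35 s 0.1848 0.2017 y 0.0677 0.092
0.095 37 s 0.1844 0.202 y 0.0658 0.0916
0.1 36 s 0.1832 0.2031 y 0.066 0.0915
0.105 52 s 0.1767 0.2015 y 0.0663 0.0907
```

```bash
python3 - <<'E'
from h import *
print(ctrl.get_obs()["joint_pos"].round(1))
th=.97; A=axes(th); z=-A[2]; x=A[1]; q=R.from_matrix(np.stack([x,np.cross(z,x),z],1))
p=tow([.188,.0786,.18],th); print("target",p,q.as_euler("xyz",degrees=True))
plan([(p,q,7)],-.1)
for n in ("top","scene"):
    D=np.load(n+"0.npz");P=D["P"];C=tocol(P,th);pp=D["p"]
    m=np.isfinite(P[...,2])&(abs(C[...,1])<.02)&(abs(C[...,2])<.022)&(C[...,0]>.06)&(C[...,0]<.2)
    s=C[m];print(n,np.sort(s[:,0])[:30].round(4)[::3])
E
```

```text
[  14.1    3.7  -18.3   -0.   -68.  -121.2]
target [0.60769885 0.09237575 0.30475574] [145.57690613   0.          72.9       ]
-0.86 -0 0 0.67 0.19 -0.21 -0.1; -0.86 -0 0 0.67 0.21 -0.19 -0.1; -0.86 -0 0 0.68 0.22 -0.17 -0.1; -0.86 -0 0 0.67 0.24 -0.15 -0.1; -0.86 -0 0 0.67 0.25 -0.13 -0.1; -0.86 -0 0 0.67 0.26 -0.11 -0.1; -0.86 -0 0 0.67 0.26 -0.08 -0.1
end [0.6076 0.0923 0.3046] [145.5  -0.   72.9] 7
top [0.0887 0.0907 0.0934 0.0938 0.0957 0.097  0.0978 0.0984 0.0994 0.1   ]
scene [0.0955 0.0968 0.0975 0.0984 0.1009 0.1037 0.1049 0.1142 0.1162 0.1179]
```

```bash
python3 -m jog '-0.86 0 0 0.67 0.19 -0.21 -0.1; -0.86 0 0 0.67 0.21 -0.19 0.5; -0.86 0 0 0.68 0.22 -0.17 1; -0.86 0 0 0.67 0.24 -0.15 1; -0.86 0 0 0.67 0.25 -0.13 1; -0.86 0 0 0.67 0.26 -0.11 1; -0.86 0 0 0.67 0.26 -0.08 1; 0 0 0 0 0 0 1'
python3 - <<'E'
from h import *
print(ctrl.get_obs()["joint_pos"].round(1),pose()[0],pose()[1].as_euler("xyz",degrees=True))
for n in ("wrist","top","scene"):
    p,d,P,K,W=snap(n); np.savez(n+"3.npz",p=p,d=d,P=P,K=K,W=W)
    c=p if n=="wrist" else p[110:300,210:370] if n=="top" else p[160:360,260:480]
    cv2.imwrite(f"pics/{n}3.png",(cv2.resize(c,None,fx=3,fy=3,interpolation=cv2.INTER_CUBIC) if n!="wrist" else c)[:,:,::-1])
E
```

```text
clock: 7.52
tool_pos: [0.6129, 0.0857, 0.313]
orientation: [146.9, 0.1, 73.8]
force: [0.3, -1.2, -1.0]
opening: 0.0876
[  38.    -3.3  -39.6   42.3  -41.2 -173.6] [0.61287618 0.08574655 0.31299756] [1.46880910e+02 8.92829087e-02 7.38467573e+01]
```

View pics/wrist3.png

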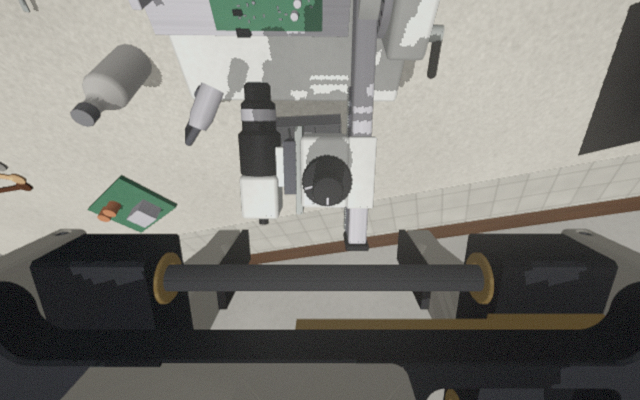

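View pics/top3.png

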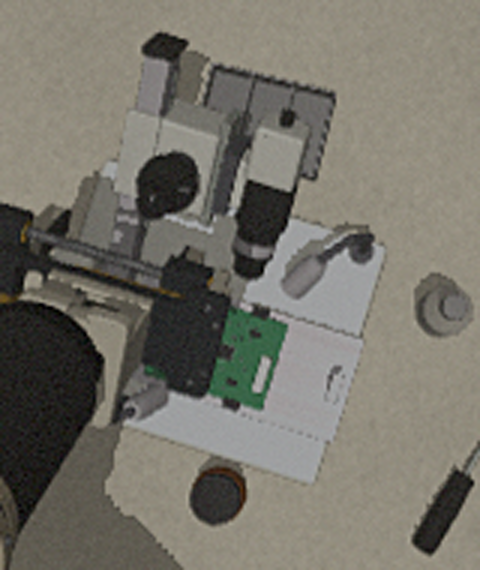

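View pics/scene3.png

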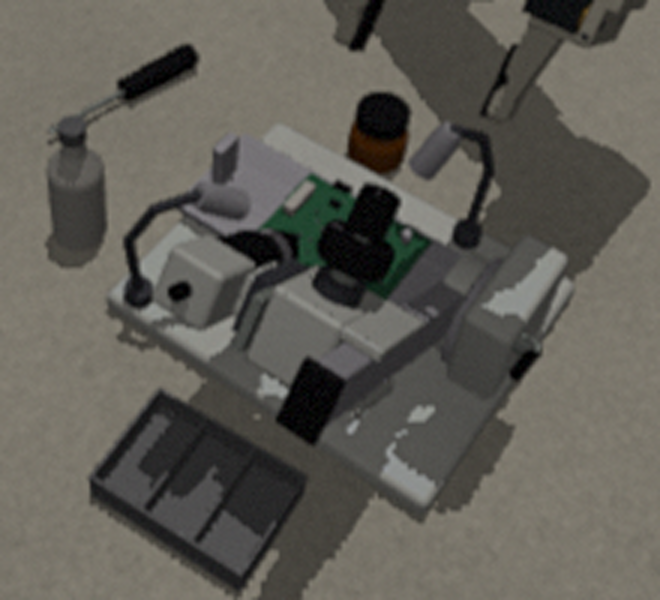

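```bash
cat >> h.py <<'E'
def knob(P,p,th=.97,verbose=True):
    C=tocol(P,th); ok=np.isfinite(P[...,2])
    for t0,t1,nm in ((.100,.112,"fine end"),(.078,.1,"fine side"),(.066,.078,"coarse face"),(.052,.066,"coarse side"),(.024,.035,"block")):
        m=ok&(C[...,2]>t0)&(C[...,2]<t1)&(C[...,1]>.045)&(C[...,1]<.113)&(C[...,0]>.12)&(C[...,0]<.235)
        if nm!="block": m&=p.max(2)<90
        s=C[m]
        if len(s)>5: print(nm,len(s),"s %.4f %.4f mid %.4f  y %.4f %.4f mid %.4f t %.4f"%(*np.percentile(s[:,0],[1,99]),np.percentile(s[:,0],[1,99]).mean(),*np.percentile(s[:,1],[1,99]),np.percentile(s[:,1],[1,99]).mean(),np.median(s[:,2])))
E
python3 - <<'E'
from h import *
for n in ("wrist","top","scene"):
    D=np.load(n+"3.npz");P=D["P"];p=D["p"];print(n);knob(P,p)
    C=tocol(P,.97); ok=np.isfinite(P[...,2])
    m=ok&(abs(C[...,1])<.02)&(abs(C[...,2])<.022)&(C[...,0]>.06)&(C[...,0]<.15); s=C[m]; print("lens s",np.sort(s[:,0])[:40:4].round(4))
    m=ok&(P[...,2]>.074)&(P[...,2]<.087)&(np.hypot(P[...,0]-.502,P[...,1]+.0715)<.03); print("tab",m.sum(),((P[m].mean(0)-SO)@SY if m.sum() else 0),np.percentile((P[m]-SO)@SY,[1,99]) if m.sum() else 0)
    S=(C[...,1]); k=ok&(abs(S)<.02)&(abs((P-SO)@SX)<.015)&(p.max(2)<55)&(P[...,2]<.06); v,u=np.nonzero(k); 
    if len(u): print("chip",len(u),P[k].mean(0),u.mean(),v.mean(),S[k].mean())
    # slope check of block face
    m=ok&(C[...,1]>.07)&(C[...,1]<.12)&(C[...,0]>.06)&(C[...,0]<.28)&(abs(C[...,2]-.02)<.005)&(C[...,1]>.107); 
    if m.sum()>20: print("slope",np.polyfit(C[m][:,0],C[m][:,2],1))
E
```

```text
wrist
fine end 731 s 0.1743 0.1982 mid 0.1862  y 0.0653 0.0897 mid 0.0775 t 0.1069
fine side 124 s 0.1734 0.1834 mid 0.1784  y 0.0648 0.0907 mid 0.0777 t 0.0914
coarse face 959 s 0.1633 0.2049 mid 0.1841  y 0.0549 0.0994 mid 0.0772 t 0.0729
coarse side 25 s 0.1623 0.1720 mid 0.1672  y 0.0598 0.0945 mid 0.0771 t 0.0631
block 2086 s 0.1472 0.2251 mid 0.1862  y 0.0498 0.1127 mid 0.0812 t 0.0298
lens s [0.0915 0.0919 0.0922 0.0922 0.0923 0.0929 0.093  0.0932 0.0932 0.0933]
tab 136 -0.10733592277329859 [-0.11341318 -0.10303075]
slope [-0.00195338  0.02159043]
top
fine end 89 s 0.1735 0.1981 mid 0.1858  y 0.0659 0.0905 mid 0.0782 t 0.1052
fine side 48 s 0.1823 0.1986 mid 0.1904  y 0.0651 0.0885 mid 0.0768 t 0.0900
coarse face 163 s 0.1700 0.2090 mid 0.1895  y 0.0550 0.1009 mid 0.0780 t 0.0714
coarse side 42 s 0.1733 0.2087 mid 0.1910  y 0.0549 0.0941 mid 0.0745 t 0.0597
block 377 s 0.1478 0.2247 mid 0.1862  y 0.0501 0.1125 mid 0.0813 t 0.0282
lens s [0.0896 0.0933 0.0944 0.0955 0.0965 0.098  0.0989 0.1008 0.1014 0.1027]
tab 31 -0.10817060389889356 [-0.11261019 -0.10373369]
chip 16 [0.53398628 0.03541703 0.04938087] 284.5625 226.5625 0.0024847880460758132
slope [-0.00220625  0.02043103]
scene
fine end 78 s 0.1815 0.2019 mid 0.1917  y 0.0673 0.0913 mid 0.0793 t 0.1054
fine side 156 s 0.1848 0.2022 mid 0.1935  y 0.0662 0.0919 mid 0.0790 t 0.0890
coarse face 198 s 0.1713 0.2124 mid 0.1918  y 0.0571 0.1019 mid 0.0795 t 0.0723
coarse side 156 s 0.1836 0.2129 mid 0.1983  y 0.0566 0.1026 mid 0.0796 t 0.0601
block 418 s 0.1524 0.2282 mid 0.1903  y 0.0516 0.1123 mid 0.0819 t 0.0296
lens s [0.0924 0.0978 0.0982 0.0998 0.1029 0.108  0.1166 0.1188 0.1211 0.1222]
tab 48 -0.10654080828669153 [-0.11221319 -0.10198467]
chip 1 [0.54033839 0.02709699 0.05418776] 367.0 236.0 -0.0035996674342641923
slope [-0.0020201   0.02161615]
```

```bash
python3 - <<'E'
from h import *
for n in ("top0","top3","scene0","scene3","wrist3"):
    D=np.load(n+".npz");P=D["P"];p=D["p"];C=tocol(P,.97);ok=np.isfinite(P[...,2]);y=C[...,1];x=(P-SO)@SX
    m=ok&(P[...,2]>.074)&(P[...,2]<.087)&(abs(x)<.03)&(y<-.095)&(y>-.15)&(abs(P[...,2]-.082)<.004)
    print(n,"tab",m.sum(),y[m].mean().round(4),np.percentile(y[m],[2,98]).round(4),"x",x[m].mean().round(4))
    k=ok&(p.max(2)<80)&(C[...,0]>.095)&(C[...,0]<.12)&(abs(C[...,2])<.03)&(abs(y)<.03)
    print("   lens barrel",k.sum(),np.percentile(y[k],[1,50,99]).round(4),np.percentile(y[k],[1,99]).mean().round(4), np.percentile(C[...,2][k],[2,98]).round(4))
    hsv=cv2.cvtColor(p,cv2.COLOR_RGB2HSV)
    g=ok&(hsv[...,0]>40)&(hsv[...,0]<90)&(hsv[...,1]>90)&(P[...,2]>.038)&(P[...,2]<.055)&(abs(x)<.06)&(abs(y)<.12)
    print("   green y",np.percentile(y[g],[.5,99.5]).round(4),"x",np.percentile(x[g],[.5,99.5]).round(4))
D=np.load("top3.npz");cv2.imwrite("pics/t3z.png",cv2.resize(D["p"][195:260,250:350,::-1],None,fx=8,fy=8,interpolation=cv2.INTER_CUBIC))
E
```

```text
top0 tab 32 -0.1335 [-0.1381 -0.1285] x -0.0016
   lens barrel 69 [-0.0158 -0.0009  0.0158] 0.0 [0.0041 0.0189]
   green y [-0.0719  0.0439] x [-0.0425  0.0417]
top3 tab 29 -0.1084 [-0.1126 -0.1038] x -0.0015
   lens barrel 74 [-0.0154 -0.0002  0.0168] 0.0007 [0.0029 0.0198]
   green y [-0.0473  0.0667] x [-0.0431  0.0415]
scene0 tab 39 -0.1321 [-0.1378 -0.1271] x 0.0019
   lens barrel 31 [-0.0053  0.0103  0.0173] 0.006 [0.0036 0.02  ]
   green y [-0.0687  0.0446] x [-0.0405  0.0427]
scene3 tab 38 -0.1067 [-0.1115 -0.1023] x 0.002
   lens barrel 29 [-0.0051  0.0115  0.0182] 0.0066 [0.003  0.0201]
   green y [-0.0445  0.0705] x [-0.0418  0.0398]
wrist3 tab 120 -0.1078 [-0.1133 -0.1033] x 0.0088
   lens barrel 668 [-0.0138  0.0034  0.0184] 0.0023 [0.0053 0.0202]
   green y [-0.0366  0.0397] x [0.0127 0.0309]
```

View pics/t3z.png

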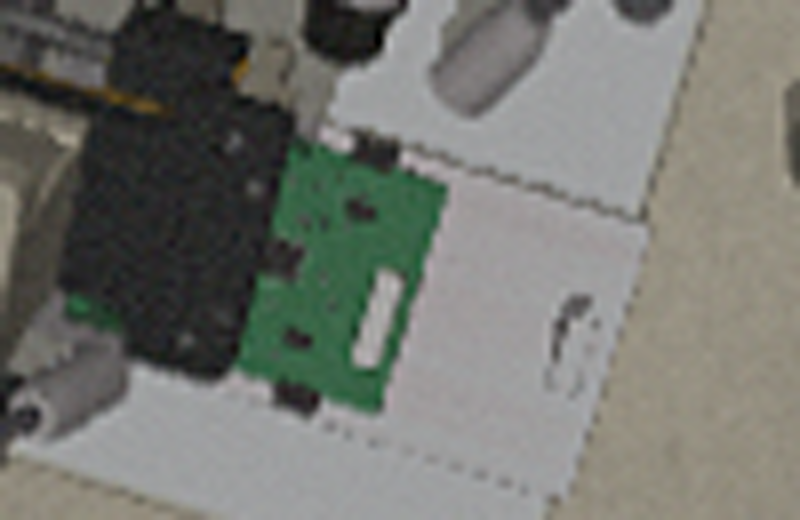

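```bash
python3 - <<'E'
from h import *
for n in ("top0","top3","scene0","scene3","wrist3"):
    D=np.load(n+".npz");P=D["P"];p=D["p"];C=tocol(P,.97);ok=np.isfinite(P[...,2]);y=C[...,1]
    for s0,s1 in ((.08,.14),(.235,.27)):
        m=ok&(C[...,0]>s0)&(C[...,0]<s1)&(abs(C[...,2]-.021)<.004)&(y>.09)&(y<.14)
        if m.sum()>10: e=np.percentile(y[m],[1,99]);print(n,s0,m.sum(),e.round(4),e.mean().round(4))
    # head (white), symmetrical
    m=ok&(C[...,0]>.15)&(C[...,0]<.26)&(abs(y)<.045)&(C[...,2]>.012)&(C[...,2]<.06)
    if m.sum()>10: e=np.percentile(y[m],[1,99]);print("  head",m.sum(),e.round(4),e.mean().round(4))
E
```

```text
top0 0.08 136 [0.1054 0.1267] 0.1161
top0 0.235 102 [0.1062 0.1275] 0.1168
  head 721 [-0.0194  0.0442] 0.0124
top3 0.08 140 [0.1054 0.1266] 0.116
top3 0.235 103 [0.1067 0.1274] 0.117
  head 717 [-0.0192  0.0442] 0.0125
scene0 0.08 85 [0.1061 0.1269] 0.1165
scene0 0.235 102 [0.1072 0.128 ] 0.1176
  head 594 [-0.0173  0.0442] 0.0135
scene3 0.08 84 [0.1063 0.1276] 0.1169
scene3 0.235 97 [0.1069 0.1281] 0.1175
  head 597 [-0.0172  0.0446] 0.0137
wrist3 0.08 1250 [0.1046 0.1262] 0.1154
wrist3 0.235 512 [0.1056 0.1271] 0.1163
  head 4015 [-0.0189  0.0443] 0.0127
```

```bash
cat >> h.py <<'E'
TH=.97
def ktool(phi,th=TH):
    A=axes(th); z=-A[2]; x=A[1]; return R.from_matrix(np.stack([x,np.cross(z,x),z],1))*R.from_rotvec([0,0,np.deg2rad(phi)])
def where(th=TH):
    p,q=pose(); c=tocol(p,th); w=(ktool(0).inv()*q).as_rotvec(degrees=True)
    print("tcp s,y,t",c.round(4),"rot rel",w.round(1),"j6",ctrl.get_obs()["joint_pos"].round(1),"open",round(ctrl.get_obs()["opening"],4),"F",ctrl.get_obs()["force"].round(1),"clk",ctrl.get_obs()["clock"])
E
python3 - <<'E'
from h import *
where(); plan([(tow([.1865,.0778,.17],TH),ktool(75),14)],1)
E
```

```text
tcp s,y,t [0.1979 0.0724 0.1825] rot rel [ 1.4  0.4 -0.6] j6 [  37.9   -3.4  -39.6   42.1  -41.3 -173.6] open 0.0875 F [0.4 0.4 0.7] clk 7.675
-0.02 0.01 0.94 0.01 -0.02 0.02 1; -0.02 0.01 0.94 0.01 -0.02 0.03 1; -0.02 0.01 0.94 0 -0.02 0.02 1; -0.02 0.01 0.94 0.01 -0.02 0.02 1; -0.02 0.01 0.94 -0 -0.03 0.02 1; -0.02 0.01 0.94 -0 -0.02 0.03 1; -0.02 0.01 0.94 -0 -0.02 0.02 1; -0.02 0.01 0.94 -0.01 -0.02 0.02 1
-0.02 0.01 0.94 -0.01 -0.02 0.02 1; -0.02 0.01 0.94 -0 -0.02 0.03 1; -0.02 0.01 0.94 -0.02 -0.02 0.02 1; -0.02 0.01 0.94 -0.01 -0.02 0.02 1; -0.02 0.01 0.94 -0.01 -0.02 0.02 1; -0.02 0.01 0.94 -0.02 -0.02 0.03 1
end [0.6117 0.0904 0.2955] [169.8 -33.3   1.1] 14
```

```bash
python3 -m jog '-0.02 0.01 0.94 0.01 -0.02 0.02 1; -0.02 0.01 0.94 0.01 -0.02 0.03 1; -0.02 0.01 0.94 0 -0.02 0.02 1; -0.02 0.01 0.94 0.01 -0.02 0.02 1; -0.02 0.01 0.94 0 -0.03 0.02 1; -0.02 0.01 0.94 0 -0.02 0.03 1; -0.02 0.01 0.94 0 -0.02 0.02 1; -0.02 0.01 0.94 -0.01 -0.02 0.02 1'
python3 -m jog '-0.02 0.01 0.94 -0.01 -0.02 0.02 1; -0.02 0.01 0.94 0 -0.02 0.03 1; -0.02 0.01 0.94 -0.02 -0.02 0.02 1; -0.02 0.01 0.94 -0.01 -0.02 0.02 1; -0.02 0.01 0.94 -0.01 -0.02 0.02 1; -0.02 0.01 0.94 -0.02 -0.02 0.03 1; 0 0 0 0 0 0 1'
python3 - <<'E'
from h import *
where()
p,d,P,K,W=snap("wrist"); np.savez("w4.npz",p=p,d=d,P=P,K=K,W=W); cv2.imwrite("pics/w4.png",p[:,:,::-1]); knob(P,p)
C=tocol(P,TH);ok=np.isfinite(P[...,2]);y=C[...,1]
m=ok&(abs(C[...,1])<.02)&(abs(C[...,2])<.022)&(C[...,0]>.06)&(C[...,0]<.15); print("lens s",np.sort(C[m][:,0])[:40:4].round(4))
plan([(tow([.1865,.0778,.17],TH),ktool(75),3)],1)
E
```

```text
clock: 8.68
tool_pos: [0.6539, 0.0119, 0.3504]
orientation: [163.3, -19.4, 40.7]
force: [-0.0, -0.9, -1.2]
opening: 0.0878
clock: 9.55
tool_pos: [0.6736, -0.0653, 0.3475]
orientation: [-177.4, -24.6, 12.2]
force: [0.0, -0.5, -0.2]
opening: 0.0876
tcp s,y,t [ 0.3024 -0.0528  0.1535] rot rel [20.1  5.  63.8] j6 [   8.4    4.7   -6.5   -5.1  -54.4 -173.6] open 0.0876 F [ 0.  -0.5 -0.2] clk 9.55
fine end 877 s 0.1763 0.2005 mid 0.1884  y 0.0646 0.0880 mid 0.0763 t 0.1065
fine side 437 s 0.1810 0.2011 mid 0.1911  y 0.0641 0.0868 mid 0.0754 t 0.0905
coarse face 1251 s 0.1664 0.2113 mid 0.1889  y 0.0541 0.0986 mid 0.0763 t 0.0726
coarse side 242 s 0.1775 0.2118 mid 0.1947  y 0.0533 0.0862 mid 0.0698 t 0.0608
block 2403 s 0.1506 0.2270 mid 0.1888  y 0.0493 0.1124 mid 0.0809 t 0.0295
lens s [0.0926 0.0931 0.0941 0.0945 0.0949 0.0955 0.0959 0.0961 0.0961 0.0964]
-1.05 0.45 0.61 -0.39 -1.36 0.36 1; -1.05 0.45 0.61 -0.48 -1.36 0.2 1; -1.05 0.45 0.61 -0.58 -1.34 0.03 1
end [0.6115 0.0903 0.2955] [169.9 -33.    1. ] 3
```

View pics/w4.png

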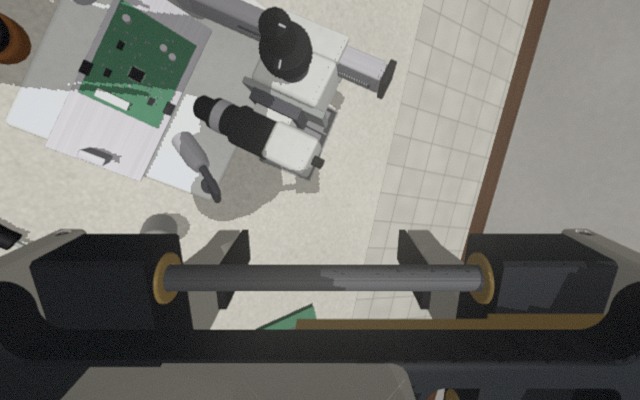

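```bash
python3 - <<'E'
from h import *
plan([(tow([.22,.05,.18],TH),ktool(0),12),(tow([.1872,.0775,.17],TH),ktool(-70),12),(tow([.1872,.0775,.17],TH),ktool(-190),22)],1)
E
```

```text
-0.29 -0.07 -0.93 -0.06 -0.27 0.04 1; -0.29 -0.07 -0.93 -0.04 -0.27 0.03 1; -0.29 -0.07 -0.93 -0.01 -0.28 0.03 1; -0.29 -0.07 -0.93 0.01 -0.28 0.01 1; -0.29 -0.07 -0.93 0.04 -0.28 0.01 1; -0.29 -0.07 -0.93 0.07 -0.27 0 1; -0.29 -0.07 -0.93 0.09 -0.26 -0.01 1; -0.29 -0.07 -0.93 0.11 -0.26 -0.01 1
-0.29 -0.07 -0.93 0.14 -0.24 -0.03 1; -0.29 -0.07 -0.93 0.16 -0.22 -0.03 1; -0.29 -0.07 -0.93 0.18 -0.21 -0.04 1; -0.29 -0.07 -0.93 0.2 -0.2 -0.05 1; 0 -0 -1.01 0.06 -0.07 0.02 1; 0 -0 -1.01 0.06 -0.06 0.02 1; 0 -0 -1.01 0.07 -0.05 0.02 1; 0 -0 -1.01 0.08 -0.05 0.03 1
0 -0 -1.01 0.07 -0.04 0.02 1; 0 -0 -1.01 0.09 -0.03 0.02 1; 0 -0 -1.01 0.08 -0.03 0.02 1; 0 -0 -1.01 0.09 -0.01 0.02 1; 0 -0 -1.01 0.09 -0.01 0.02 1; 0 -0 -1.01 0.09 0.01 0.03 1; 0 -0 -1.01 0.09 0.01 0.02 1; 0 -0 -1.01 0.08 0.02 0.02 1
0 0 -0.95 0 -0 -0 1; 0 0 -0.95 0 -0 -0 1; 0 0 -0.95 0 -0 -0 1; 0 0 -0.95 0 -0 -0 1; 0 0 -0.95 0 -0 -0 1; 0 0 -0.95 0 -0 -0 1; 0 0 -0.95 0 -0 -0 1; 0 0 -0.95 0 0 -0 1
0 0 -0.95 0 0 -0 1; 0 0 -0.95 0 0 -0 1; 0 0 -0.95 0 0 -0 1; 0 0 -0.95 0 0 -0 1; 0 0 -0.95 0 0 -0 1; 0 0 -0.95 0 0 -0 1; 0 0 -0.95 0 0 -0 1; 0 0 -0.95 0 0 -0 1
0 0 -0.95 0 0 -0 1; 0 0 -0.95 0 0 -0 1; 0 0 -0.95 0 0 -0 1; 0 0 -0.95 0 0 -0 1; 0 0 -0.95 0 0 -0 1; 0 0 -0.95 0 0 -0 1
end [0.6123 0.0898 0.296 ] [-145.9   -5.1  -99.2] 46
```

```bash
python3 -m jog '0 0 -1 0 0 0 1; 0 0 -1 0 0 0 1; 0 0 -1 0 0 0 1; 0 0 -1 0 0 0 1; 0 0 -1 0 0 0 1; 0 0 -1 0 0 0 1; 0 0 -1 0 0 0 1; 0 0 -1 0 0 0 1'
python3 - <<'E'
from h import *
where()
plan([(tow([.22,.05,.18],TH),ktool(-60),13),(tow([.1872,.0775,.17],TH),ktool(-130),12)],1)
E
```

```text
clock: 10.6
tool_pos: [0.6734, -0.0633, 0.3481]
orientation: [163.3, -18.5, 61.8]
force: [0.8, -0.2, 0.0]
opening: 0.0873
tcp s,y,t [ 0.3021 -0.0508  0.1544] rot rel [15.7 12.  18. ] j6 [   8.7    4.6   -6.6   -5.   -54.4 -127.6] open 0.0873 F [ 0.8 -0.2  0. ] clk 10.6
-0.11 -0.26 -1.04 0.14 -0.21 0.04 1; -0.11 -0.26 -1.04 0.15 -0.2 0.03 1; -0.11 -0.26 -1.04 0.18 -0.18 0.02 1; -0.11 -0.26 -1.04 0.2 -0.16 0.02 1; -0.11 -0.26 -1.04 0.21 -0.14 0.01 1; -0.11 -0.26 -1.04 0.23 -0.12 0.01 1; -0.11 -0.26 -1.04 0.24 -0.09 -0.01 1; -0.11 -0.26 -1.04 0.24 -0.07 -0.01 1
-0.11 -0.26 -1.04 0.25 -0.04 -0.01 1; -0.11 -0.26 -1.04 0.26 -0.01 -0.03 1; -0.11 -0.26 -1.04 0.25 0.01 -0.03 1; -0.11 -0.26 -1.04 0.25 0.04 -0.04 1; -0.11 -0.26 -1.04 0.24 0.06 -0.04 1; 0 -0 -1.02 0.09 0.02 0.02 1; 0 -0 -1.02 0.08 0.02 0.02 1; 0 -0 -1.02 0.09 0.03 0.02 1
0 -0 -1.02 0.08 0.04 0.02 1; 0 -0 -1.02 0.07 0.05 0.03 1; 0 -0 -1.02 0.07 0.06 0.02 1; 0 -0 -1.02 0.06 0.06 0.02 1; 0 -0 -1.02 0.06 0.07 0.02 1; 0 -0 -1.02 0.04 0.08 0.02 1; 0 -0 -1.02 0.05 0.08 0.02 1; 0 -0 -1.02 0.03 0.08 0.02 1
0 -0 -1.02 0.02 0.08 0.02 1
end [0.6122 0.0897 0.2963] [-156.3   25.6 -151.3] 25
```

```bash
python3 -m jog '-0.11 -0.26 -1 0.14 -0.21 0.04 1; -0.11 -0.26 -1 0.15 -0.2 0.03 1; -0.11 -0.26 -1 0.18 -0.18 0.02 1; -0.11 -0.26 -1 0.2 -0.16 0.02 1; -0.11 -0.26 -1 0.21 -0.14 0.01 1; -0.11 -0.26 -1 0.23 -0.12 0.01 1; -0.11 -0.26 -1 0.24 -0.09 -0.01 1; -0.11 -0.26 -1 0.24 -0.07 -0.01 1'
python3 -m jog '-0.11 -0.26 -1 0.25 -0.04 -0.01 1; -0.11 -0.26 -1 0.26 -0.01 -0.03 1; -0.11 -0.26 -1 0.25 0.01 -0.03 1; -0.11 -0.26 -1 0.25 0.04 -0.04 1; -0.11 -0.26 -1 0.24 0.06 -0.04 1; 0 0 -1 0.09 0.02 0.02 1; 0 0 -1 0.08 0.02 0.02 1; 0 0 -1 0.09 0.03 0.02 1'
python3 - <<'E'
from h import *
where()
plan([(tow([.1872,.0775,.17],TH),ktool(-200),16)],1)
E
```

```text
clock: 11.6
tool_pos: [0.6442, 0.0118, 0.3333]
orientation: [154.9, 10.1, 100.1]
force: [0.2, -0.8, -0.2]
opening: 0.0874
clock: 12.6
tool_pos: [0.6246, 0.0672, 0.3179]
orientation: [169.9, 32.7, 144.3]
force: [-0.0, 0.4, 0.0]
opening: 0.0875
tcp s,y,t [0.2148 0.0595 0.1775] rot rel [  0.5   0.1 -74.4] j6 [ 35.4  -3.  -39.4  43.7 -40.3 -99. ] open 0.0875 F [-0.   0.4  0. ] clk 12.6
0 -0.01 -1.37 0.05 0.02 0.01 1; 0 -0.01 -1.37 0.05 0.02 0.01 1; 0 -0.01 -1.37 0.04 0.03 0.02 1; 0 -0.01 -1.37 0.04 0.03 0.01 1; 0 -0.01 -1.37 0.03 0.04 0.01 1; 0 -0.01 -1.37 0.03 0.04 0.01 1; 0 -0.01 -1.37 0.02 0.05 0.01 1; 0 -0.01 -1.37 0.02 0.05 0.01 1
0 -0.01 -1.37 0.01 0.05 0.02 1; 0 -0.01 -1.37 0 0.05 0.01 1; 0 -0.01 -1.37 -0 0.05 0.01 1; 0 -0.01 -1.37 -0.02 0.05 0.01 1; 0 -0.01 -1.37 -0.02 0.05 0.01 1; 0 -0.01 -1.37 -0.02 0.04 0.01 1; 0 -0.01 -1.37 -0.03 0.04 0.02 1; 0 -0.01 -1.37 -0.04 0.04 0.01 1
end [0.6122 0.0898 0.296 ] [-147.   -10.9  -90.2] 16
```

```bash
python3 - <<'E'
from h import *
plan([(tow([.1872,.0775,.17],TH),ktool(-194),21)],1)
E
```

```text
0 -0 -0.99 0.04 0.01 0.01 1; 0 -0 -0.99 0.03 0.02 0.01 1; 0 -0 -0.99 0.04 0.02 0.01 1; 0 -0 -0.99 0.03 0.02 0.01 1; 0 -0 -0.99 0.03 0.02 0.01 1; 0 -0 -0.99 0.03 0.03 0 1; 0 -0 -0.99 0.02 0.03 0.01 1; 0 -0 -0.99 0.02 0.04 0.01 1
0 -0 -0.99 0.02 0.03 0.01 1; 0 -0 -0.99 0.02 0.04 0.01 1; 0 -0 -0.99 0.01 0.03 0.01 1; 0 -0 -0.99 0 0.04 0.01 1; 0 -0 -0.99 0.01 0.04 0.01 1; 0 -0 -0.99 -0.01 0.04 0.01 1; 0 -0 -0.99 -0 0.04 0.01 1; 0 -0 -0.99 -0.01 0.04 0.01 1
0 -0 -0.99 -0.01 0.04 0.01 1; 0 -0 -0.99 -0.02 0.03 0 1; 0 -0 -0.99 -0.02 0.04 0.01 1; 0 -0 -0.99 -0.02 0.03 0.01 1; 0 -0 -0.99 -0.02 0.03 0.01 1
end [0.612  0.0897 0.2961] [-146.8   -7.7  -96. ] 21
```

```bash
python3 -m jog '0 0 -1 0.04 0.01 0.01 1; 0 0 -1 0.03 0.02 0.01 1; 0 0 -1 0.04 0.02 0.01 1; 0 0 -1 0.03 0.02 0.01 1; 0 0 -1 0.03 0.02 0.01 1; 0 0 -1 0.03 0.03 0 1; 0 0 -1 0.02 0.03 0.01 1; 0 0 -1 0.02 0.04 0.01 1'
python3 -m jog '0 0 -1 0.02 0.03 0.01 1; 0 0 -1 0.02 0.04 0.01 1; 0 0 -1 0.01 0.03 0.01 1; 0 0 -1 0 0.04 0.01 1; 0 0 -1 0.01 0.04 0.01 1; 0 0 -1 -0.01 0.04 0.01 1; 0 0 -1 0 0.04 0.01 1; 0 0 -1 -0.01 0.04 0.01 1'
python3 -m jog '0 0 -1 -0.01 0.04 0.01 1; 0 0 -1 -0.02 0.03 0 1; 0 0 -1 -0.02 0.04 0.01 1; 0 0 -1 -0.02 0.03 0.01 1; 0 0 -1 -0.02 0.03 0.01 1; 0 0 0 0 0 0 1'
python3 - <<'E'
from h import *
where()
p,d,P,K,W=snap("wrist"); np.savez("w5.npz",p=p,d=d,P=P,K=K,W=W); cv2.imwrite("pics/w5.png",p[:,:,::-1]); knob(P,p)
C=tocol(P,TH);ok=np.isfinite(P[...,2]);y=C[...,1]
m=ok&(abs(C[...,1])<.02)&(abs(C[...,2])<.022)&(C[...,0]>.06)&(C[...,0]<.15); print("lens s",np.sort(C[m][:,0])[:40:4].round(4))
m=ok&(C[...,1]>.107)&(C[...,1]<.123)&(C[...,0]>.06)&(C[...,0]<.28)&(abs(C[...,2]-.02)<.006);
if m.sum()>20: print("slope",np.polyfit(C[m][:,0],C[m][:,2],1))
p,d,P,K,W=snap("scene"); np.savez("scene5.npz",p=p,d=d,P=P,K=K,W=W); cv2.imwrite("pics/scene5.png",cv2.resize(p[160:360,260:480,::-1],None,fx=3,fy=3))
E
```

```text
clock: 13.6
tool_pos: [0.6199, 0.0759, 0.3098]
orientation: [-161.1, 28.8, -162.0]
force: [0.8, -0.3, -0.7]
opening: 0.0878
clock: 14.6
tool_pos: [0.6151, 0.0843, 0.3011]
orientation: [-146.7, 7.6, -118.8]
force: [-0.9, 0.1, -0.8]
opening: 0.0876
clock: 15.35
tool_pos: [0.612, 0.0893, 0.296]
orientation: [-146.9, -8.2, -95.1]
force: [0.5, -0.2, 0.0]
opening: 0.0878
tcp s,y,t [0.1871 0.0769 0.17  ] rot rel [ -0.3  -0.6 165.5] j6 [ 37.9  -2.6 -42.6  46.9 -39.1  15. ] open 0.0878 F [ 0.5 -0.2  0. ] clk 15.35
fine end 810 s 0.1763 0.2008 mid 0.1885  y 0.0650 0.0900 mid 0.0775 t 0.1067
fine side 186 s 0.1884 0.2015 mid 0.1949  y 0.0659 0.0908 mid 0.0784 t 0.0907
coarse face 1084 s 0.1694 0.2113 mid 0.1904  y 0.0551 0.1006 mid 0.0779 t 0.0727
coarse side 41 s 0.1915 0.2119 mid 0.2017  y 0.0584 0.1011 mid 0.0797 t 0.0635
block 2213 s 0.1496 0.2273 mid 0.1885  y 0.0495 0.1126 mid 0.0811 t 0.0296
lens s [0.094  0.0963 0.0971 0.0976 0.098  0.0984 0.0987 0.0994 0.0999 0.1001]
slope [-0.00144979  0.02138393]
```

View pics/w5.png

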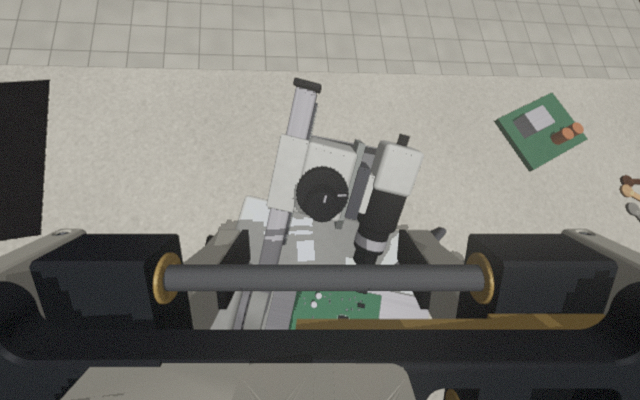

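View pics/scene5.png

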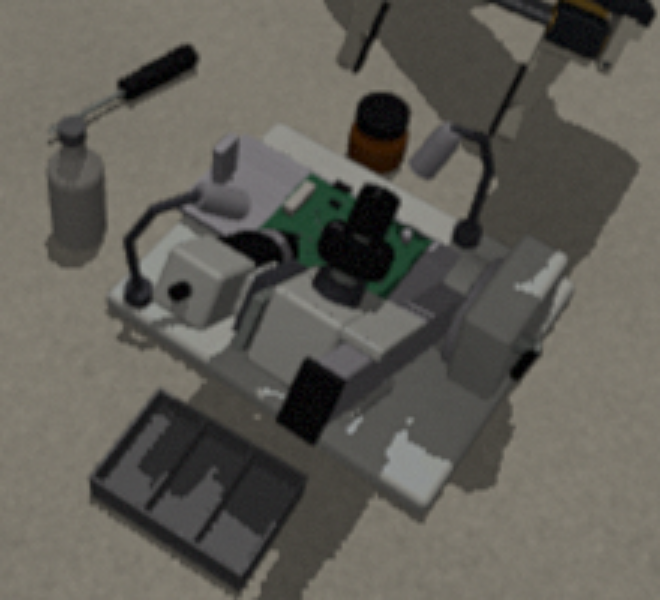

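```bash
python3 - <<'E'
from h import *
plan([(tow([.1874,.0777,.0477],TH),ktool(165.5),5)],1)
E
```

```text
0.02 -0 -0 -0.01 -0.01 0.61 1; 0.02 -0 -0 -0 -0 0.61 1; 0.02 -0 -0 -0.01 -0 0.61 1; 0.02 -0 -0 -0 -0.01 0.61 1; 0.02 -0 -0 -0.01 0 0.62 1
end [0.6786 0.0697 0.1952] [-146.3   -8.2  -95.2] 5
```

```bash
python3 -m jog '0.02 0 0 -0.01 -0.01 0.61 1; 0.02 0 0 0 0 0.61 1; 0.02 0 0 -0.01 0 0.61 1; 0.02 0 0 0 -0.01 0.61 1; 0.02 0 0 -0.01 0 0.61 1; 0 0 0 0 0 0 1; 0 0 0 0 0 0 1'
python3 - <<'E'
from h import *
where()
E
python3 -m jog '0 0 0 0 0 0 -1; 0 0 0 0 0 0 -1; 0 0 0 0 0 0 -1; 0 0 0 0 0 0 -1; 0 0 0 0 0 0 -1; 0 0 0 0 0 0 -1'
python3 - <<'E'
from h import *
where()
E
```

```text
clock: 16.32
tool_pos: [0.6786, 0.0689, 0.196]
orientation: [-146.3, -8.2, -95.3]
force: [-0.3, -0.3, 0.3]
opening: 0.0877
tcp s,y,t [0.1882 0.077  0.0481] rot rel [ -0.3   0.2 165.6] j6 [ 19.9   7.8 -49.4  79.1 -20.5  -5.8] open 0.0877 F [-0.3 -0.3  0.3] clk 16.325
clock: 17.08
tool_pos: [0.6786, 0.07, 0.1954]
orientation: [-146.3, -8.2, -95.1]
force: [-2.2, 2.9, 0.5]
opening: 0.0469
tcp s,y,t [0.1875 0.0781 0.0478] rot rel [-1.000e-01  2.000e-01  1.655e+02] j6 [ 19.9   7.8 -49.5  79.3 -20.4  -5.9] open 0.0469 F [-2.2  2.9  0.5] clk 17.075
```

```bash
python3 - <<'E'
from h import *
p,q=pose()
plan([(p+[0,0,0]-axes(TH)[0]*.020,q*R.from_rotvec([0,0,2.0]),20)],-1)
E
```

```text
0 0 1 -0.01 0.02 -0 -1; 0 0 1 0 0.03 -0 -1; 0 0 1 -0 0.02 -0 -1; 0 0 1 0 0.03 -0 -1; 0 0 1 0 0.02 -0 -1; 0 0 1 0.01 0.03 -0 -1; 0 0 1 0.01 0.02 -0 -1; 0 0 1 0.01 0.02 -0 -1
0 0 1 0.01 0.02 -0 -1; 0 0 1 0.02 0.02 -0 -1; 0 0 1 0.02 0.02 -0 -1; 0 0 1 0.01 0.02 -0 -1; 0 0 1 0.02 0.01 -0 -1; 0 0 1 0.03 0.02 -0 -1; 0 0 1 0.02 0.01 -0 -1; 0 0 1 0.02 0 -0 -1
0 0 1 0.03 0.01 -0 -1; 0 0 1 0.02 0 -0 -1; 0 0 1 0.03 0 -0 -1; 0 0 1 0.02 0 -0 -1
end [0.6629 0.0748 0.1842] [173.2  34.  150.7] 20
```

```bash
python3 -m jog '0 0 1 -0.01 0.02 0 -1; 0 0 1 0 0.03 0 -1; 0 0 1 0 0.02 0 -1; 0 0 1 0 0.03 0 -1; 0 0 1 0 0.02 0 -1; 0 0 1 0.01 0.03 0 -1; 0 0 1 0.01 0.02 0 -1; 0 0 1 0.01 0.02 0 -1'
python3 - <<'E'
from h import *
where()
p,d,P,K,W=snap("scene"); np.savez("scene6.npz",p=p,d=d,P=P,K=K,W=W);
for n in ("scene5","scene6"):
    D=np.load(n+".npz");P=D["P"];p=D["p"];C=tocol(P,TH);ok=np.isfinite(P[...,2])
    m=ok&(C[...,1]>.103)&(C[...,1]<.125)&(C[...,2]>.026)&(C[...,2]<.034)&(C[...,0]>.1)&(C[...,0]<.26)
    print(n,"block",m.sum(),np.percentile(C[m][:,0],[2,98]).round(4))
E
```

```text
clock: 18.08
tool_pos: [0.672, 0.0713, 0.1908]
orientation: [-149.5, 17.2, -133.9]
force: [-5.0, 2.3, 3.8]
opening: 0.0472
tcp s,y,t [0.1794 0.0774 0.0478] rot rel [ 1.000e-01 -2.000e-01 -1.485e+02] j6 [ 19.4   7.6 -50.5  81.6 -20.1 -54. ] open 0.0472 F [-5.   2.3  3.8] clk 18.075
scene5 block 197 [0.1506 0.2279]
scene6 block 192 [0.1428 0.2198]
```

```bash
python3 -m jog '0 0 1 0.01 0.02 0 -1; 0 0 1 0.02 0.02 0 -1; 0 0 1 0.02 0.02 0 -1; 0 0 1 0.01 0.02 0 -1; 0 0 1 0.02 0.01 0 -1; 0 0 1 0.03 0.02 0 -1; 0 0 1 0.02 0.01 0 -1; 0 0 1 0.02 0 0 -1'
python3 - <<'E'
from h import *
where()
for n in ("scene","wrist"):
  p,d,P,K,W=snap(n); np.savez(n+"7.npz",p=p,d=d,P=P,K=K,W=W); cv2.imwrite(f"pics/{n}7.png",p[:,:,::-1] if n=="wrist" else cv2.resize(p[160:360,260:480,::-1],None,fx=3,fy=3))
for n in ("scene5","scene6","scene7"):
    D=np.load(n+".npz");P=D["P"];p=D["p"];C=tocol(P,TH);ok=np.isfinite(P[...,2])
    m=ok&(C[...,1]>.103)&(C[...,1]<.125)&(C[...,2]>.026)&(C[...,2]<.034)&(C[...,0]>.1)&(C[...,0]<.26)
    print(n,"block",m.sum(),np.percentile(C[m][:,0],[2,98]).round(4))
    m=ok&(abs(C[...,1])<.02)&(abs(C[...,2])<.022)&(C[...,0]>.06)&(C[...,0]<.15)&(p.max(2)<90); print("lens s",np.sort(C[m][:,0])[:40:4].round(4))
E
```

```text
clock: 19.12
tool_pos: [0.6651, 0.073, 0.1859]
orientation: [-171.3, 33.5, 178.1]
force: [-8.6, 2.1, 6.2]
opening: 0.0475
tcp s,y,t [0.1708 0.077  0.0477] rot rel [ 1.000e-01 -2.000e-01 -1.026e+02] j6 [  18.9    7.4  -51.5   84.   -19.7 -101.9] open 0.0475 F [-8.6  2.1  6.2] clk 19.125
scene5 block 197 [0.1506 0.2279]
lens s [0.0936 0.0974 0.0982 0.1001 0.1028 0.1054 0.1156 0.1177 0.1207 0.1228]
scene6 block 192 [0.1428 0.2198]
lens s [0.0858 0.089  0.0922 0.093  0.0958 0.1065 0.1078 0.1085 0.1124 0.1145]
scene7 block 188 [0.1344 0.212 ]
lens s [0.0788 0.0811 0.0818 0.085  0.0885 0.0989 0.1015 0.1032 0.1063 0.1088]
```

View pics/wrist7.png

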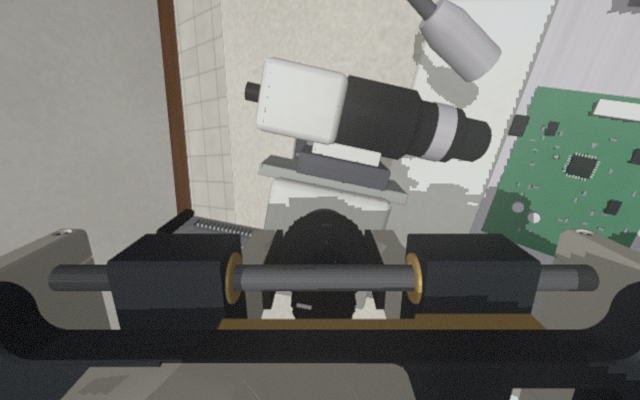

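View pics/scene7.png

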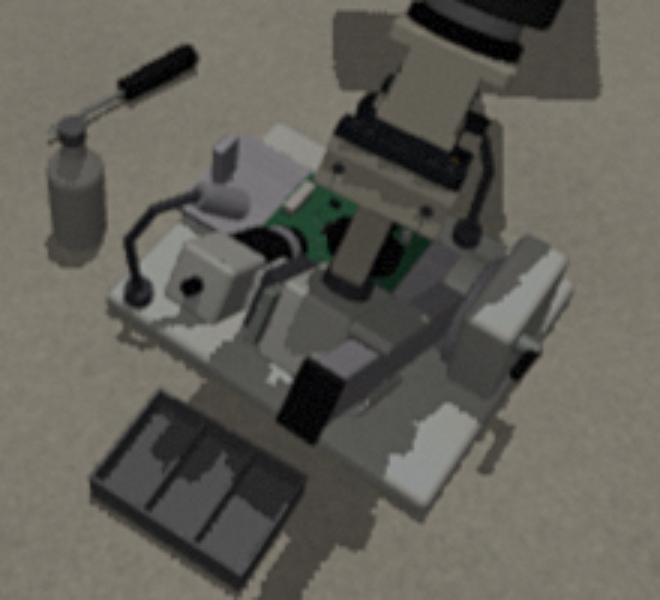

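```bash
cat >> h.py <<'E'
def lensdist(n):
    D=np.load(n+".npz");P=D["P"];p=D["p"];K=D["K"];W=D["W"];C=tocol(P,TH);ok=np.isfinite(P[...,2])
    x=(P-SO)@SX
    m=ok&(abs(C[...,1])<.02)&(abs(C[...,2])<.022)&(C[...,0]>.05)&(C[...,0]<.15)&(p.max(2)<90); a=np.sort(C[m][:,0]);print("lens s",a[[0,3,10,20,40]].round(4),"y",np.percentile(C[m&(C[...,0]<a[0]+.015)][:,1],[2,98]).round(4),"t",np.percentile(C[m&(C[...,0]<a[0]+.015)][:,2],[2,98]).round(4))
    k=ok&(p.max(2)<50)&(abs(C[...,1])<.012)&(abs(x)<.012)&(P[...,2]>.042)&(P[...,2]<.06)
    k=cv2.morphologyEx(k.astype(np.uint8),cv2.MORPH_OPEN,np.ones((3,3)))>0
    v,u=np.nonzero(k); print("chip n",k.sum(),"px",u.mean(),v.mean(),"world",P[k].mean(0).round(4),"col",C[k].mean(0).round(4),"y ext",np.percentile(C[k][:,1],[2,98]).round(4),"x ext",np.percentile(x[k],[2,98]).round(4),"onplane",tocol(ray(u.mean(),v.mean(),.05,K,W),TH).round(4))
E
python3 - <<'E'
from h import *
lensdist("wrist7")
E
```

```text
lens s [0.0774 0.0778 0.078  0.0786 0.0793] y [-0.0124  0.013 ] t [0.0064 0.016 ]h.py:58: RuntimeWarning: Mean of empty slice.
  v,u=np.nonzero(k); print("chip n",k.sum(),"px",u.mean(),v.mean(),"world",P[k].mean(0).round(4),"col",C[k].mean(0).round(4),"y ext",np.percentile(C[k][:,1],[2,98]).round(4),"x ext",np.percentile(x[k],[2,98]).round(4),"onplane",tocol(ray(u.mean(),v.mean(),.05,K,W),TH).round(4))
  ret = ret.dtype.type(ret / rcount)
  ret = um.true_divide(
Traceback (most recent call last):
  File "h.py", line 58, in lensdist
    v,u=np.nonzero(k); print("chip n",k.sum(),"px",u.mean(),v.mean(),"world",P[k].mean(0).round(4),"col",C[k].mean(0).round(4),"y ext",np.percentile(C[k][:,1],[2,98]).round(4),"x ext",np.percentile(x[k],[2,98]).round(4),"onplane",tocol(ray(u.mean(),v.mean(),.05,K,W),TH).round(4))
                                                                                                                                       ~~~~~~~~~~~~~^^^^^^^^^^^^^^^^^^
IndexError: index -1 is out of bounds for axis 0 with size 0
```

Chip is at px ≈ (582,167) in this picture; measure it there.

```bash
python3 - <<'E'
from h import *
D=np.load("wrist7.npz");P,p,K,W=[D[k] for k in "PpKW"];C=tocol(P,TH)
s=p[148:186,560:606]; k=np.zeros((400,640),np.uint8); k[148:186,560:606]=(s.max(2)<45)
k=cv2.morphologyEx(k,cv2.MORPH_OPEN,np.ones((5,5)))>0; v,u=np.nonzero(k)
print(k.sum(),u.mean(),v.mean(),np.nanmean(P[k],0).round(4),C[k].mean(0).round(4),"scope x",((P[k]-SO)@SX).mean(),"plane",tocol(ray(u.mean(),v.mean(),.05,K,W),TH).round(4))
# lens barrel: y centre from the silhouette for s slices; and rim outline
ok=np.isfinite(P[...,2])
for s0 in np.arange(.076,.1,.004):
    m=ok&(C[...,0]>s0)&(C[...,0]<s0+.004)&(abs(C[...,1])<.03)&(C[...,2]>0)&(C[...,2]<.03)
    print(s0.round(3),m.sum(),np.percentile(C[m][:,1],[2,50,98]).round(4),np.percentile(C[m][:,2],[2,98]).round(4))
cv2.imwrite("pics/w7z.png",cv2.resize(p[80:220,420:640,::-1],None,fx=3.5,fy=3.5,interpolation=cv2.INTER_CUBIC))
E
```

```text
0 nan nan [nan nan nan] [nan nan nan] scope x nan plane [nan nan nan]
0.076 113 [-0.0131 -0.0003  0.0126] [0.0058 0.0156]
0.08 253 [-0.0136 -0.0006  0.0129] [0.005  0.0159]
0.084 250 [-0.0132 -0.0005  0.0131] [0.0055 0.016 ]
0.088 254 [-0.0134 -0.0001  0.0132] [0.0053 0.0161]
0.092 178 [-0.013  -0.0003  0.0127] [0.0064 0.0167]
0.096 206 [-0.0169 -0.0007  0.0162] [0.0084 0.0203]
0.1 329 [-0.0174 -0.0008  0.0171] [0.0071 0.0206]<stdin>:5: RuntimeWarning: Mean of empty slice.
  ret = ret.dtype.type(ret / rcount)
<stdin>:5: RuntimeWarning: Mean of empty slice
  ret = um.true_divide(
```

View pics/w7z.png

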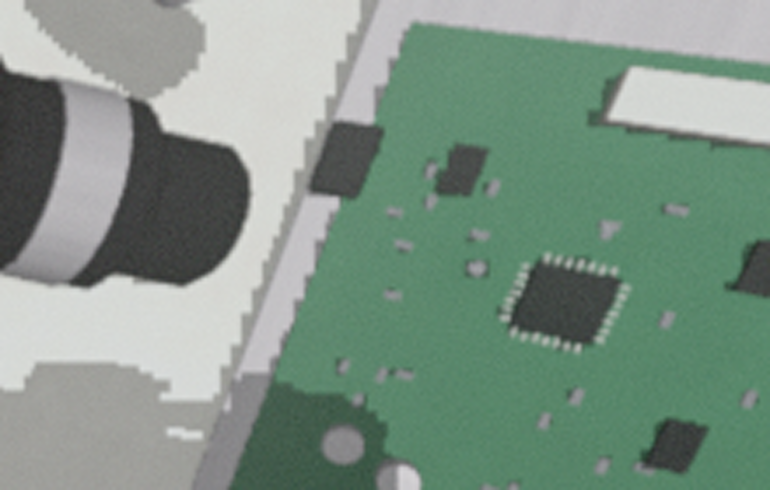

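```bash
python3 - <<'E'
from h import *
D=np.load("wrist7.npz");P,p,K,W=[D[k] for k in "PpKW"];C=tocol(P,TH)
for u,v in ((581.7,166.3),): 
    r=ray(u,v,.05,K,W);print(r,tocol(r,TH).round(4),"depth-based",P[164:170,579:585].reshape(-1,3).mean(0),tocol(P[164:170,579:585].reshape(-1,3).mean(0),TH))
E
```

```text
[0.53278814 0.03386191 0.05      ] [-0.0009  0.0006  0.0006] depth-based [0.53304064 0.03395849 0.05113013] [-6.73817459e-05  8.12668799e-04  1.41622046e-03]
```

```bash
python3 - <<'E'
from h import *
p,q=pose()
plan([(p-axes(TH)[0]*.007,q*R.from_rotvec([0,0,.7]),7)],-1)
E
```

```text
0 0 1 0.02 0.01 -0 -1; 0 0 1 0.03 -0 -0 -1; 0 0 1 0.02 -0 -0 -1; 0 0 1 0.03 -0 -0 -1; 0 0 1 0.02 -0.01 -0 -1; 0 0 1 0.03 -0.01 -0 -1; 0 0 1 0.02 -0 -0 -1
end [0.6597 0.0749 0.1819] [162.5  30.2 130.6] 7
```

```bash
python3 -m jog '0 0 1 0.02 0.01 0 -1; 0 0 1 0.03 0 0 -1; 0 0 1 0.02 0 0 -1; 0 0 1 0.03 0 0 -1; 0 0 1 0.02 -0.01 0 -1; 0 0 1 0.03 -0.01 0 -1; 0 0 1 0.02 0 0 -1; 0 0 0 0 0 0 -1'
python3 - <<'E'
from h import *
where()
for n in ("wrist","scene"):
  p,d,P,K,W=snap(n); np.savez(n+"8.npz",p=p,d=d,P=P,K=K,W=W); cv2.imwrite(f"pics/{n}8.png",p[:,:,::-1])
D=np.load("scene8.npz");P=D["P"];C=tocol(P,TH);ok=np.isfinite(P[...,2])
m=ok&(C[...,1]>.103)&(C[...,1]<.125)&(C[...,2]>.026)&(C[...,2]<.034)&(C[...,0]>.1)&(C[...,0]<.26)
print("block",m.sum(),np.percentile(C[m][:,0],[2,98]).round(4))
try: lensdist("wrist8")
except Exception as e: print(e)
E
```

```text
clock: 20.23
tool_pos: [0.6593, 0.075, 0.1816]
orientation: [162.6, 30.2, 130.8]
force: [-11.2, 2.9, 4.7]
opening: 0.0474
tcp s,y,t [0.1632 0.0772 0.0477] rot rel [  0.   -0.1 -62.6] j6 [  18.5    7.2  -52.3   86.   -19.4 -143.8] open 0.0474 F [-11.2   2.9   4.7] clk 20.225
block 180 [0.1287 0.2047]
lens s [0.07   0.0704 0.0707 0.0709 0.0713] y [-0.012   0.0131] t [0.0068 0.0163]
index -1 is out of bounds for axis 0 with size 0h.py:58: RuntimeWarning: Mean of empty slice.
  v,u=np.nonzero(k); print("chip n",k.sum(),"px",u.mean(),v.mean(),"world",P[k].mean(0).round(4),"col",C[k].mean(0).round(4),"y ext",np.percentile(C[k][:,1],[2,98]).round(4),"x ext",np.percentile(x[k],[2,98]).round(4),"onplane",tocol(ray(u.mean(),v.mean(),.05,K,W),TH).round(4))
  ret = ret.dtype.type(ret / rcount)
  ret = um.true_divide(
```

View pics/wrist8.png

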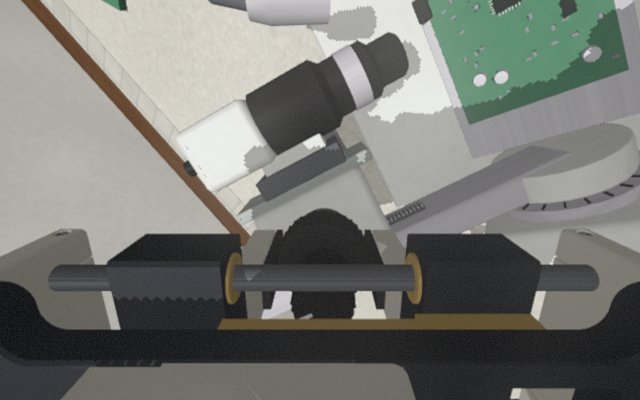

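```bash
python3 -m jog '0 0 0 0 0 0 1; 0 0 0 0 0 0 1; 0 0 0 0 0 0 1; 0 0 0 0 0 -0.35 1; 0 0 0 0 0 -0.35 1; 0 0 0 0 0 -0.35 1'
python3 - <<'E'
from h import *
where()
plan([(tow([.1645,.0776,.09],TH),ktool(-195),23)],1)
E
```

```text
clock: 21.08
tool_pos: [0.6376, 0.0818, 0.2172]
orientation: [162.6, 30.3, 130.8]
force: [0.0, -0.7, 1.0]
opening: 0.0873
tcp s,y,t [0.1647 0.0773 0.0899] rot rel [ -0.   -0.2 -62.7] j6 [  27.5    3.3  -50.7   68.5  -25.5 -132.8] open 0.0873 F [ 0.  -0.7  1. ] clk 21.075
-0 -0 -1 0 0 -0 1; -0 -0 -1 0 0 -0 1; -0 -0 -1 0 0 -0 1; -0 -0 -1 0 0 -0 1; -0 -0 -1 0 0 -0 1; -0 -0 -1 0 0 -0 1; -0 -0 -1 0 0 -0 1; -0 -0 -1 0 0 -0 1
-0 -0 -1 0 0 -0 1; -0 -0 -1 0 0 -0 1; -0 -0 -1 -0 0 -0 1; -0 -0 -1 -0 0 -0 1; -0 -0 -1 -0 0 -0 1; -0 -0 -1 -0 0 -0 1; -0 -0 -1 -0 0 -0 1; -0 -0 -1 -0 0 -0 1
-0 -0 -1 -0 0 -0 1; -0 -0 -1 -0 0 -0 1; -0 -0 -1 -0 0 -0 1; -0 -0 -1 -0.01 0 -0 1; -0 -0 -1 0 0 -0 1; -0 -0 -1 0 0.01 -0 1; -0 -0 -1 0 -0 -0 1
end [0.6375 0.0823 0.217 ] [-146.3   -8.3  -95.2] 23
```

```bash
python3 -m jog '0 0 -1 0 0 0 1; 0 0 -1 0 0 0 1; 0 0 -1 0 0 0 1; 0 0 -1 0 0 0 1; 0 0 -1 0 0 0 1; 0 0 -1 0 0 0 1; 0 0 -1 0 0 0 1; 0 0 -1 0 0 0 1'
python3 -m jog '0 0 -1 0 0 0 1; 0 0 -1 0 0 0 1; 0 0 -1 0 0 0 1; 0 0 -1 0 0 0 1; 0 0 -1 0 0 0 1; 0 0 -1 0 0 0 1; 0 0 -1 0 0 0 1; 0 0 -1 0 0 0 1'
python3 -m jog '0 0 -1 0 0 0 1; 0 0 -1 0 0 0 1; 0 0 -1 0 0 0 1; 0 0 -1 0 0 0 1; 0 0 0 0 0 0 1; 0 0 0 0 0 0 1'
python3 - <<'E'
from h import *
where()
p,d,P,K,W=snap("wrist"); np.savez("w9.npz",p=p,d=d,P=P,K=K,W=W); cv2.imwrite("pics/w9.png",p[:,:,::-1])
q=pose()[1]
plan([(tow([.1645,.0776,.0795],TH),ktool(-177.6),2)],1)
E
```

```text
clock: 22.08
tool_pos: [0.6379, 0.0818, 0.217]
orientation: [-167.4, 32.5, -174.8]
force: [0.8, -0.9, 0.8]
opening: 0.0876
clock: 23.08
tool_pos: [0.6379, 0.0818, 0.217]
orientation: [-148.1, 14.0, -128.6]
force: [0.4, 0.6, -0.7]
opening: 0.0876
clock: 23.82
tool_pos: [0.6379, 0.0819, 0.217]
orientation: [-145.5, 1.5, -109.5]
force: [-0.0, -0.3, 0.4]
opening: 0.0874
tcp s,y,t [0.1647 0.0774 0.0896] rot rel [   0.2   -0.2 -177.1] j6 [ 27.4   3.4 -50.8  68.7 -25.4 -18.5] open 0.0874 F [-0.  -0.3  0.4] clk 23.825
-0.01 -0.01 -0.04 -0 0 0.13 1; -0.01 -0.01 -0.04 -0 0.01 0.12 1
end [0.643  0.0803 0.2086] [-145.6    1.3 -109.1] 2
```

View pics/w9.png

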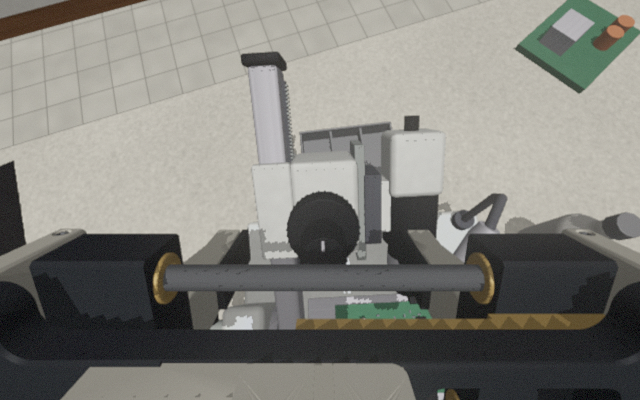

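```bash
python3 -m jog '0 0 0 0 0 0.13 1; 0 0 0 0 0 0.12 1; 0 0 0 0 0 0 -1; 0 0 0 0 0 0 -1; 0 0 0 0 0 0 -1; 0 0 0 0 0 0 -1; 0 0 0 0 0 0 -1; 0 0 0 0 0 0 -1'
python3 -m jog '0 0 0 0 0 0 -1; 0 0 0 0 0 0 -1'
python3 - <<'E'
from h import *
where()
E
```

```text
clock: 24.88
tool_pos: [0.6433, 0.0803, 0.2089]
orientation: [-145.5, 1.4, -109.4]
force: [0.0, 0.0, -0.1]
opening: 0.0329
clock: 25.12
tool_pos: [0.6433, 0.0804, 0.2088]
orientation: [-145.5, 1.4, -109.4]
force: [0.0, 0.6, -0.6]
opening: 0.0256
tcp s,y,t [0.1648 0.0776 0.0797] rot rel [   0.2   -0.2 -177.3] j6 [ 25.5   4.3 -51.2  72.2 -23.9 -20.6] open 0.0256 F [ 0.   0.6 -0.6] clk 25.125
```

```bash
python3 -m jog '0 0 1 0 0 0 -1; 0 0 1 0 0 0 -1; 0 0 1 0 0 0 -1; 0 0 1 0 0 0 -1; 0 0 1 0 0 0 -1; 0 0 1 0 0 0 -1; 0 0 1 0 0 0 -1; 0 0 1 0 0 0 -1'
python3 -m jog '0 0 1 0 0 0 -1; 0 0 1 0 0 0 -1; 0 0 1 0 0 0 -1; 0 0 1 0 0 0 -1; 0 0 1 0 0 0 -1; 0 0 1 0 0 0 -1; 0 0 1 0 0 0 -1; 0 0 1 0 0 0 -1'
python3 - <<'E'
from h import *
where()
for n in ("wrist","scene"):
  p,d,P,K,W=snap(n); np.savez(n+"10.npz",p=p,d=d,P=P,K=K,W=W); cv2.imwrite(f"pics/{n}10.png",p[:,:,::-1])
D=np.load("scene10.npz");P=D["P"];C=tocol(P,TH);ok=np.isfinite(P[...,2])
m=ok&(C[...,1]>.103)&(C[...,1]<.125)&(C[...,2]>.026)&(C[...,2]<.034)&(C[...,0]>.1)&(C[...,0]<.26)
print("block",m.sum(),np.percentile(C[m][:,0],[2,98]).round(4))
for n in ("scene8","scene10","wrist8","wrist10"):
    D=np.load(n+".npz");P=D["P"];p=D["p"];C=tocol(P,TH);ok=np.isfinite(P[...,2])
    m=ok&(abs(C[...,1])<.02)&(abs(C[...,2])<.022)&(C[...,0]>.05)&(C[...,0]<.15)&(p.max(2)<90); a=np.sort(C[m][:,0]);print(n,"lens s",a[[0,3,10,20,40]].round(4))
E
```

```text
clock: 26.12
tool_pos: [0.6428, 0.0798, 0.2086]
orientation: [-155.5, 25.1, -150.4]
force: [-3.9, -0.5, 1.5]
opening: 0.0252
clock: 27.12
tool_pos: [0.6423, 0.0798, 0.2082]
orientation: [177.0, 34.4, 157.4]
force: [-9.0, 0.5, 4.0]
opening: 0.0253
tcp s,y,t [0.1637 0.0768 0.0795] rot rel [  0.1  -0.2 -85.4] j6 [  25.5    4.2  -51.3   72.2  -23.9 -112.4] open 0.0253 F [-9.   0.5  4. ] clk 27.125
block 180 [0.1283 0.2049]
scene8 lens s [0.0721 0.0751 0.0785 0.0932 0.1021]
scene10 lens s [0.0674 0.0708 0.0744 0.0896 0.0997]
wrist8 lens s [0.07   0.0704 0.0707 0.0709 0.0713]
wrist10 lens s [0.0656 0.0662 0.0666 0.0672 0.0679]
```

View pics/wrist10.png

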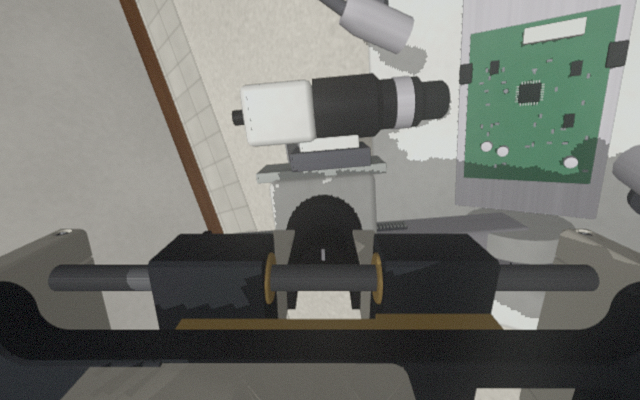

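```bash
python3 - <<'E'
from h import *
D=np.load("wrist10.npz");P,p,K,W=[D[k] for k in "PpKW"];C=tocol(P,TH);ok=np.isfinite(P[...,2])
s=p[78:110,512:548].max(2); k=(s<55).astype(np.uint8); n,l,st,c=cv2.connectedComponentsWithStats(k); i=1+st[1:,4].argmax(); print(st[i]); u,v=c[i]+[512,78]
b=P[int(v)-2:int(v)+3,int(u)-2:int(u)+3].reshape(-1,3).mean(0)
print(u,v,tocol(ray(u,v,.05,K,W),TH).round(4),tocol(b,TH).round(4),b.round(4))
for s0 in np.arange(.064,.088,.004):
    m=ok&(C[...,0]>s0)&(C[...,0]<s0+.004)&(abs(C[...,1])<.03)&(C[...,2]>0)&(C[...,2]<.03)
    print(s0.round(3),m.sum(),np.percentile(C[m][:,1],[2,50,98]).round(4),np.percentile(C[m][:,2],[2,98]).round(4))
# rim edge per y column
m=ok&(C[...,0]>.06)&(C[...,0]<.08)&(abs(C[...,1])<.016)&(C[...,2]>0)&(C[...,2]<.022)&(p.max(2)<110)
for y0 in np.arange(-.012,.012,.004):
    q=C[m&(C[...,1]>=y0)&(C[...,1]<y0+.004)]; a=np.sort(q[:,0]); print(y0.round(3),len(a),a[:6].round(4))
E
```

```text
Traceback (most recent call last):
ValueError: attempt to get argmax of an empty sequence
```

```bash
python3 - <<'E'
from h import *
D=np.load("wrist10.npz");P,p,K,W=[D[k] for k in "PpKW"];C=tocol(P,TH);ok=np.isfinite(P[...,2])
s=p[78:110,512:548].astype(int); print(s[15,18], s[3,3]); k=((s[...,1]-s[...,0]<15)&(s.max(2)<100)).astype(np.uint8); n,l,st,c=cv2.connectedComponentsWithStats(k); i=1+st[1:,4].argmax(); print(st[i]); u,v=c[i]+[512,78]
b=P[int(v)-2:int(v)+3,int(u)-2:int(u)+3].reshape(-1,3).mean(0)
print(u,v,tocol(ray(u,v,.05,K,W),TH).round(4),tocol(b,TH).round(4),b.round(4))
for s0 in np.arange(.064,.088,.004):
    m=ok&(C[...,0]>s0)&(C[...,0]<s0+.004)&(abs(C[...,1])<.03)&(C[...,2]>0)&(C[...,2]<.03)
    print(s0.round(3),m.sum(),np.percentile(C[m][:,1],[2,50,98]).round(4),np.percentile(C[m][:,2],[2,98]).round(4))
m=ok&(C[...,0]>.06)&(C[...,0]<.08)&(abs(C[...,1])<.016)&(C[...,2]>0)&(C[...,2]<.022)&(p.max(2)<110)
for y0 in np.arange(-.012,.012,.004):
    q=C[m&(C[...,1]>=y0)&(C[...,1]<y0+.004)]; a=np.sort(q[:,0]); print(y0.round(3),len(a),a[:6].round(4))
E
```

```text
[65 73 68] [ 91 135 108]
[  6   5  23  20 395]
529.0025316455697 92.59240506329114 [-0.0003  0.0006  0.0002] [0.0004 0.0002 0.0012] [0.5333 0.0332 0.0512]
0.064 74 [-0.0107 -0.0003  0.0106] [0.0082 0.0149]
0.068 203 [-0.0135 -0.0005  0.0131] [0.0058 0.0163]
0.072 214 [-0.0139 -0.001   0.0128] [0.0043 0.0163]
0.076 210 [-0.0134 -0.0005  0.0131] [0.0055 0.0162]
0.08 197 [-0.0138 -0.0003  0.013 ] [0.0052 0.0163]
0.084 151 [-0.0145 -0.0004  0.0151] [0.0096 0.0202]
-0.012 95 [0.0672 0.0674 0.0681 0.0681 0.0681 0.0682]
-0.008 100 [0.067  0.0671 0.0675 0.0679 0.068  0.0681]
-0.004 103 [0.066  0.0661 0.0661 0.0664 0.0665 0.067 ]
0.0 107 [0.0656 0.066  0.0665 0.0666 0.0668 0.0668]
0.004 100 [0.0659 0.0661 0.0664 0.0665 0.0666 0.067 ]
0.008 88 [0.0656 0.0662 0.0665 0.0668 0.0673 0.0674]
```

```bash
python3 -m jog '0 0 1 0 0 0 -1; 0 0 1 0 0 0 -1; 0 0 1 0 0 0 -1; 0 0 1 0 0 0 -1; 0 0 1 0 0 0 -1; 0 0 1 0 0 0 -1; 0 0 0 0 0 0 -1; 0 0 0 0 0 0 -1'
python3 - <<'E'
from h import *
where()
for n in ("wrist","scene"):
  p,d,P,K,W=snap(n); np.savez(n+"11.npz",p=p,d=d,P=P,K=K,W=W); cv2.imwrite(f"pics/{n}11.png",p[:,:,::-1])
for n in ("scene10","scene11","wrist10","wrist11"):
    D=np.load(n+".npz");P=D["P"];p=D["p"];C=tocol(P,TH);ok=np.isfinite(P[...,2])
    m=ok&(abs(C[...,1])<.02)&(abs(C[...,2])<.022)&(C[...,0]>.05)&(C[...,0]<.15)&(p.max(2)<90); a=np.sort(C[m][:,0]);print(n,"lens s",a[[0,3,10,20,40]].round(4))
    if "scene" in n:
        m=ok&(C[...,1]>.103)&(C[...,1]<.125)&(C[...,2]>.026)&(C[...,2]<.034)&(C[...,0]>.1)&(C[...,0]<.26)
        print("block",m.sum(),np.percentile(C[m][:,0],[2,98]).round(4))
E
```

```text
clock: 28.22
tool_pos: [0.642, 0.0802, 0.2079]
orientation: [156.8, 26.3, 118.6]
force: [-10.2, 1.6, 4.0]
opening: 0.0254
tcp s,y,t [0.1632 0.0771 0.0795] rot rel [  0.   -0.1 -51.3] j6 [  25.5    4.2  -51.4   72.2  -23.8 -146.6] open 0.0254 F [-10.2   1.6   4. ] clk 28.225
scene10 lens s [0.0674 0.0708 0.0744 0.0896 0.0997]
block 180 [0.1283 0.2049]
scene11 lens s [0.0648 0.0681 0.0707 0.087  0.097 ]
block 178 [0.1288 0.2051]
wrist10 lens s [0.0656 0.0662 0.0666 0.0672 0.0679]
wrist11 lens s [0.0646 0.0647 0.0651 0.0654 0.066 ]
```

View pics/wrist11.png

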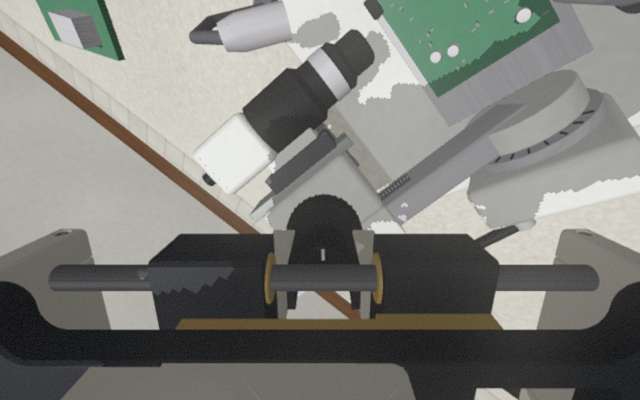

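```bash
python3 -m jog '0 0 0 0 0 0 1; 0 0 0 0 0 0 1; 0 0 0 0 0 0 1; 0 0 0 0 0 -0.5 1; 0 0 0 0 0 -0.5 1; 0 0 -0.6 0 0 -0.5 1; 0 0 -1 0 0 -0.5 1; 0 0 -1 0 0 -0.5 1'
python3 -m jog '0 0 -1 0 0 0 1; 0 0 -1 0 0 0 1; 0 0 -1 0 0 0 1; 0 0 -1 0 0 0 1; 0 0 0 0 0 0 1; 0 0 0 0 0 0 1'
python3 - <<'E'
from h import *
where()
for n in ("wrist","scene","top"):
  p,d,P,K,W=snap(n); np.savez(n+"12.npz",p=p,d=d,P=P,K=K,W=W)
  c=p if n=="wrist" else p[110:300,210:370] if n=="top" else p[160:360,260:480]
  cv2.imwrite(f"pics/{n}12.png",(cv2.resize(c,None,fx=3,fy=3,interpolation=cv2.INTER_CUBIC) if n!="wrist" else c)[:,:,::-1])
for n in ("scene12","top12","wrist12"):
    D=np.load(n+".npz");P=D["P"];p=D["p"];C=tocol(P,TH);ok=np.isfinite(P[...,2]);y=C[...,1];x=(P-SO)@SX
    m=ok&(abs(C[...,1])<.02)&(abs(C[...,2])<.022)&(C[...,0]>.05)&(C[...,0]<.15)&(p.max(2)<90); a=np.sort(C[m][:,0]);print(n,"lens s",a[[0,3,10,20,40]].round(4))
    m=ok&(abs(P[...,2]-.082)<.004)&(abs(x)<.03)&(y<-.095)&(y>-.15);print("tab",y[m].mean())
    m=ok&(C[...,0]>.08)&(C[...,0]<.12)&(abs(C[...,2]-.021)<.004)&(y>.09)&(y<.14)
    if m.sum()>10: print("col y",np.percentile(y[m],[1,99]).mean())
    m=ok&(C[...,1]>.107)&(C[...,1]<.123)&(C[...,0]>.06)&(C[...,0]<.28)&(abs(C[...,2]-.02)<.006)
    if m.sum()>20: print("slope",np.polyfit(C[m][:,0],C[m][:,2],1))
E
```

```text
clock: 29.32
tool_pos: [0.5887, 0.0973, 0.2917]
orientation: [164.6, 31.3, 134.8]
force: [0.1, 0.1, 0.6]
opening: 0.0879
clock: 30.08
tool_pos: [0.5891, 0.0971, 0.2912]
orientation: [179.4, 34.6, 161.6]
force: [0.3, -0.1, -0.0]
opening: 0.0878
tcp s,y,t [0.1645 0.0777 0.1796] rot rel [ -0.   -0.2 -88.9] j6 [ 40.4  -4.5 -45.6  48.7 -39.7 -94.6] open 0.0878 F [ 0.3 -0.1 -0. ] clk 30.075
scene12 lens s [0.0667 0.0671 0.0699 0.0869 0.0958]
tab -0.10666854137687767
col y 0.11622736527934949
slope [-0.00255567  0.02181579]
top12 lens s [0.0636 0.0656 0.0675 0.0725 0.0786]
tab -0.1086702922894577
slope [-0.01548176  0.02361974]
wrist12 lens s [0.0647 0.0653 0.0661 0.0665 0.0676]
tab nan
col y 0.11415426717108013
slope [-0.00186216  0.02150072]<stdin>:10: RuntimeWarning: Mean of empty slice.
  ret = ret.dtype.type(ret / rcount)
```

View pics/wrist12.png

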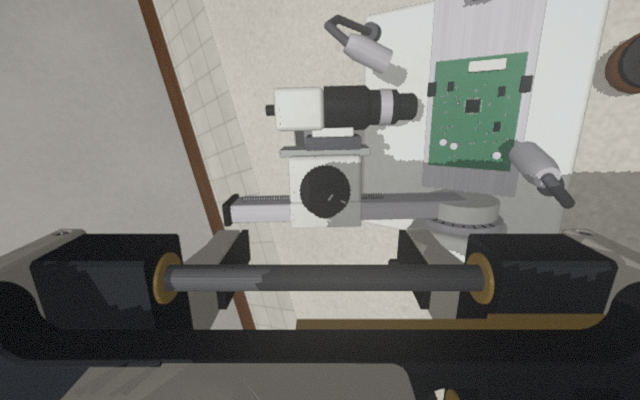

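View pics/scene12.png

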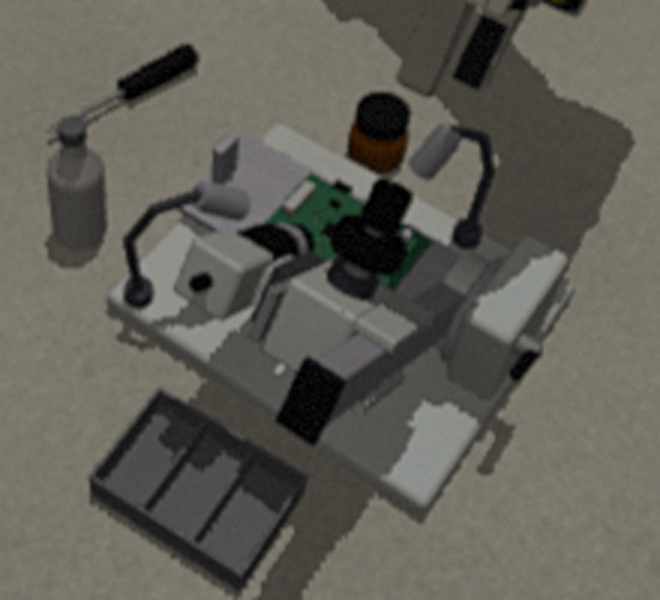

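```bash
python3 - <<'E'
from h import *
for n,(u0,v0) in (("wrist12",(473,106)),("wrist10",(529,93)),("wrist7",(582,166))):
    D=np.load(n+".npz");P,p,K,W=[D[k] for k in "PpKW"];C=tocol(P,TH);ok=np.isfinite(P[...,2])
    s=p[v0-15:v0+16,u0-17:u0+18].astype(int); k=((s[...,1]-s[...,0]<15)&(s.max(2)<100)).astype(np.uint8); _,l,st,c=cv2.connectedComponentsWithStats(k); i=l[15,17]; u,v=c[i]+[u0-17,v0-15]
    cc=tocol(ray(u,v,.05,K,W),TH)
    # rim: dark silhouette edge along projected lens axis at t=.0145 top generator (rim top) , subpixel half level
    prof=[];ss=np.arange(.045,.1,.0005)
    for y in np.arange(-.004,.0041,.002):
        px=proj(tow(np.stack([ss,0*ss+y,0*ss+.0138],1),TH),K,W).astype(np.float32)
        g=cv2.remap(p.max(2).astype(np.float32),px[:,0].reshape(1,-1),px[:,1].reshape(1,-1),cv2.INTER_LINEAR)[0]; prof.append(g)
    for g in prof:
        dk=g[(ss>.08)&(ss<.088)].mean() if n!="wrist7" else g[(ss>.082)&(ss<.09)].mean(); 
        j=np.nonzero(g<(dk+g[:10].mean())/2)[0]; print(n,"edge s",ss[j[0]].round(4),"dark",dk.round(0),"bright",g[:10].mean().round(0),end=" | ")
    print("\n chip",st[i],cc.round(4))
E
```

```text
wrist12 edge s 0.065 dark 67.0 bright 147.0 | wrist12 edge s 0.065 dark 69.0 bright 147.0 | wrist12 edge s 0.0645 dark 66.0 bright 144.0 | wrist12 edge s 0.065 dark 66.0 bright 148.0 | wrist12 edge s 0.065 dark 65.0 bright 146.0 | 
 chip [  9   8  15  14 174] [-0.0002  0.0007  0.0001]
wrist10 edge s 0.067 dark 66.0 bright 137.0 | wrist10 edge s 0.0665 dark 67.0 bright 136.0 | wrist10 edge s 0.0665 dark 67.0 bright 137.0 | wrist10 edge s 0.0665 dark 65.0 bright 136.0 | wrist10 edge s 0.067 dark 66.0 bright 136.0 | 
 chip [  6   5  23  20 395] [-0.0003  0.0006  0.0002]
wrist7 edge s 0.078 dark 68.0 bright 140.0 | wrist7 edge s 0.078 dark 67.0 bright 129.0 | wrist7 edge s 0.0775 dark 67.0 bright 137.0 | wrist7 edge s 0.0775 dark 67.0 bright 137.0 | wrist7 edge s 0.078 dark 67.0 bright 137.0 | 
 chip [  1   4  31  23 485] [-0.0004  0.0007  0.0003]
```

```bash
python3 - <<'E'
from plant import ctrl
print(ctrl.close_job(), ctrl.get_obs()["clock"])
E
```

```text
the job is handed in; nothing more can be done
the job is handed in; nothing more can be done
```

The microscope is focused on the chip and the job is handed in, at about 30 s of the 67 s allowed. No verdict was reported, so the numbers below are my own measurements.

- **Stage:** I slid the stage about 24.5 mm by its tab. The chip sits about 1 mm off the lens axis in y, against the 3 mm allowed. Estimates from the different cameras ranged from about 0 to 1.3 mm.
- **Coarse knob:** I turned it about 2.3 rad, stopping with the lens about 71 mm from the chip. That is roughly 6 mm short of focus and puts the coarse knob near 3.4 rad by inference.
- **Fine knob:** I turned it about 2.2 rad on its own. The last wrist-camera check put the lens rim 65.1 to 65.5 mm from the chip. The scene and top cameras were less clear but read within about 2 mm of that.
- **At hand-in:** The gripper was open and clear of everything, with the wrist force near zero. The lean of the column face looked unchanged in the scene and wrist views. A fit from the top camera differed by about 0.015 rad, which I put down to the arm partly hiding the column. In the last scene picture the bottle, jar, driver and tray looked unmoved; I judged this by eye and did not measure it.

One slip on the way: while turning to the knob I ran the last wrist joint to its software limit and had to unwind it. This cost about 6 s; there was no sign of contact.

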